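# Refit the handhole cover of a gear housing and tighten its wing screws crosswise

## Task

Put the round cover back on the open handhole of the gear housing: lift it by its bow handle, lower it onto the rubber ring with its four hooked lugs midway between the wing screws (about an eighth of a turn short of home), and turn it clockwise until the hooks are fully home round the screw shanks. Then tighten the four wing screws clockwise to their stops in cross order - one, then the one diagonally opposite, before either of the other two - so that the cover is drawn down evenly and lies level. Leave the tools lying nearby alone.

Things in the scene. Friction and masses are not known exactly. Their poses are not given: they have to be found in the camera images.
- housing: Grey cast gear housing, a heavy upright drum 146 mm across that does not move; origin at the centre of its underside on the bench, z up. Flat top flange 142 mm across, 62 mm above the bench. Four wing screws stand on it on a circle of 56 mm radius, at +45 (a), +135 (b), -135 (c), -45 deg (d) from its x axis. A shaft stub sticks out of its -y side, to 109 mm from the axis, 31 mm up.
- port (a point): Centre of the open handhole (52 mm wide) in the flange, on the housing's axis, level with the top of the black rubber ring (68 mm mean diameter) that stands 4 mm proud round it: the cover's underside rests here, 66 mm above the bench. Axes as the housing's. The cover fits in any of its four quarter-turn positions; home, its x lies along the housing's x or y.
- cover_handle (a point): Middle of the handle bar of the loose aluminium cover (0.25 to 0.5 kg; 7 mm thick, disc 84 mm across, 138 mm over its four lugs), which starts flat on the bench. Round bar, 10 mm thick, straight for 44 mm along this frame's x (70 mm over the ends); its centre is on the cover's axis, 37 mm above the underside, 30 mm above the top face. z points up out of the cover.
- cover_lug (a point): One of the cover's four like lugs, at +45, +135, -135, -45 deg from the handle's x; this point: +45 lug, top face, where a screw's shank sits when home, 56 mm from the cover's axis. Each is an open hook: its pocket, 12 mm wide, opens clockwise (from above). Along the circle the lug spans 12 mm clockwise to 14 mm counter-clockwise of this point; its tip is 69 mm from the axis.
- screw_a (a point): Wing screw a: point on its upright axis half-way up the wings, 95 mm above the bench when loose; x along the wings. Wings 44 mm across, 5.6 mm thick, 8.5 mm up and down from here; hub 12 to 16 mm wide ends 6 mm below this point; captive washer, 18 mm wide, underside 20 mm below; shank 7 mm. A fingertip pushing a wing, or two fingers astride it, turn it; friction 0.07 Nm holds it where left.
- screw_b (a point): Wing screw b, like a, at +135 deg on the housing (next counter-clockwise after a).
- screw_c (a point): Wing screw c, like a, at -135 deg on the housing, diagonally opposite a.
- screw_d (a point): Wing screw d, like a, at -45 deg on the housing, diagonally opposite b.
- wing_a (a joint): Turn of wing screw a, rad, growing clockwise from above. 0 = loose, wings square to the line to the housing's axis; 1.45 = firm stop, fully tight, wings nearly along that line. Quick thread: loose to stop brings the washer down 3.4 mm, 2 mm of it free above a cover on the ring, then it squeezes the ring (some 6 N a screw).
- wing_b (a joint): Turn of wing screw b, as for a.
- wing_c (a joint): Turn of wing screw c, as for a.
- wing_d (a joint): Turn of wing screw d, as for a.
- spanner_13: Plain steel combination spanner, 30 x 138 x 6 mm, lying on the bench; to be left alone. Origin at the middle of its underside, long along its y.
- screwdriver: Screwdriver with a plastic handle, 23 x 176 x 21 mm, lying on the bench; to be left alone. Origin at the middle of its underside, long along its y.
- tap_wrench: Steel T-handled tap wrench, 78 x 90 x 18 mm, lying on the bench; to be left alone. Origin at the middle of its underside.
- drawing_post: Fixed upright steel post, 12 mm thick, 0.72 m tall, with a drawing sheet at its top, between the robot and the bench's right half; origin at its foot. Keep the arm off it.
- task_lamp: Fixed black spring-arm lamp (its origin is only a reference point), clamped to the bench's front edge at about x 0.34, y 0.07: its thin stand rises there to 0.71 m, and its boom runs from the top of the stand forward and down over the middle of the bench to the shade, 0.32 m up near x 0.8. Keep the arm off it: pass above it or keep to the left of it.

How it is judged:
By the outcome, as a careful person would: the job done as asked, in the order asked, and still so for the second after the job is handed in, with the robot touching nothing.
It also fails if it takes over 72 s, if anything falls off the work surface, if the arm or the gripper's body presses on something with over 40 N, if the wrist force passes 120 N, or if a joint passes its speed limit or range.

## Robot

A 6-joint arm with a two-finger parallel gripper is mounted at the origin on a cart in front of the work surface, level with it; the furniture and walls round the work are solid. World frame = base frame: x ahead of the robot, y to its left, z up, the work surface at z = 0. Lengths are in m, angles in rad, forces in N, time in s.
With the tool pointing down it reaches from about 0.35 to 0.775 m from the base axis. Payload 5.5 kg.
Tool frame: the origin (TCP) lies at the very end of the fingers, on their centre line; the grasp point (between the pads) lies 19 mm behind it; x points along the fingers, y is the direction in which the jaws open and shut, and the axes are right-handed (so a half turn about x gives the same grasp; the last joint's range is limited). The gripper opens to 85 mm and grips with 20 to 120 N. Pads are 22 mm wide; open, the fingers measure 114 mm over their backs; the gripper's body (76 mm by 85 mm) begins 54 mm behind the grasp point. The pads swing forward as they close: fully open they stand 13 mm farther back than shut.
Start: joints at [-1.413, 0.313, 0.046, 1.304, 0, 1.431], TCP at [0.169, -0.55, 0.231] pointing down, gripper open.
Joint ranges: [-2.76, 2.76], [-0.86, 1.69], [-1.03, 1.26], [-2.2, 2.34], [-1.47, 1.5], [-3.14, 3.14]. Speed limits (rad/s): [2.57, 2.57, 3.14, 3.14, 3.14, 3.14].

## Interface

Orientations are given as a unit quaternion [w, x, y, z].
In Python, from bench import env gives the robot as it stands.
- The arm moves only by the tool jog_arm, never from a script. Its argument "targets" is a list of rows, each an object with "offset": the shift along the tool's x, y, z in m, a list of three; "twist": the turn about the tool's x in degrees; "fingers": the opening, from -1 (shut) to 1 (fully open). A call has 1 to 20 rows; each row is the pose to reach, as a shift and turn from the pose commanded when the call began, along the tool's axes at that moment; what a row does not reach only later rows make up. A row lasts 1/12 s, in which the tool goes at most 41.7 mm and 7.16 degrees, less where a joint would pass 70% of its speed; a pose out of reach is approached as far as the arm can. A call with a gripper value outside its range is refused whole. The fingers move at their own pace and stop on an object; "grip_force" is the grip in N (left out, the last holds). Time passes only in rows, so rows that repeat a pose let the fingers close. It gives the time, the measured TCP pose, the force and the opening at its end, in the units of the state.
- env.state(): the state, without advancing time (a new reading comes with each control period).
- env.capture(name): name is "scene" or "top" or "wrist"; returns the picture (400x640x3 uint8, red, green, blue); there is no depth.
- env.camera_params(name): a dict with "vfov" (degrees; the focal length in pixels is half the picture's height over the tangent of half this angle, whatever the lens; pixels are square), "cx", "cy" (the principal point, pixels), "k1" (the pictures are not rectified: a ray, as slopes to the right and down, at radius r is drawn at 1 + k1 r^2 times it, then the intrinsics apply), "world_to_cam" (4x4, takes a point from world to camera coordinates). Camera axes: x right, y down, z forward; pixel columns grow to the right and rows downward; lengths in m; the calibration is good to about 2 mm. A picture is of the moment at which its call begins: read the wrist's pose just before it. camera_params takes no time and is no camera call; for the wrist camera it gives the pose at the moment of the call.
- env.hand_in(): hands the job in, once; it reports no verdict.
The state is a dict: "time_s": time; "joint_pos": joint angles; "qvel": joint speeds; "joint_torque": joint torques, N m; "tool_pos": TCP position; "tcp_rot": TCP orientation; "contact_force": force on the tool from outside, world axes, zero at the start; "moment": the same for the moment, N m; "finger_gap": opening from 0.0 (shut) to 1.0 (fully open).
Only numpy, scipy, OpenCV 4.12 (cv2) and the standard library are available. Lean on these libraries where they do the work, as an engineer would, in place of code of your own. Each camera call takes 0.05 s, during which the arm holds its last target.

## Working session

There is one attempt and no reset: what is moved stays moved. The work goes in short steps, Python scripts to look and compute and a tool call to move; the robot and the scene stay as the last step left them, time stands still between calls to the robot, and variables do not carry over. Pictures are saved under pics/ and viewed, and the job is handed in when it is done.

Besides the shell and the picture viewer there is one more tool, called after "Call:" as name([rows], argument=value, ...), one row to a line, values as JSON. jog_arm: Moves the arm, as the interface text tells. Its arguments: {"type":"object","properties":{"targets":{"type":"array"},"grip_force":{"type":"number"}},"required":["targets"]}

```bash
ls; mkdir -p pics; cat > h.py <<'E'
import numpy as np, cv2
from bench import env
def save(n,name):
    im=env.capture(n); cv2.imwrite(f'pics/{name}.png',im[:,:,::-1]); return im
E
python3 - <<'E'
from h import *
print(env.state())
for n in ['scene','top','wrist']:
    p=env.camera_params(n); print(n,p)
    save(n,n+'0'); 
E
```

```text
pics
{'time_s': 0.0, 'joint_pos': array([-1.41261361e+00,  3.14025837e-01,  4.49501650e-02,  1.30358644e+00,
        5.42627894e-06,  1.43118428e+00]), 'qvel': array([-0.00050579, -0.00095234, -0.00105994,  0.00050464,  0.0007757 ,
       -0.00076897]), 'joint_torque': array([-1.44905174e-03, -4.80617630e+01,  2.98538429e+01,  1.90953462e-02,
       -2.55191353e-04, -8.30899552e-06]), 'tool_pos': array([ 0.1686155 , -0.54917858,  0.23038261]), 'tcp_rot': array([-0.10423805, -0.69927831, -0.10555733,  0.69928672]), 'contact_force': array([ 0.96552597, -0.08792031,  0.7517126 ]), 'moment': array([ 0.05673353, -0.00047735, -0.01922931]), 'finger_gap': 0.9980657248470316}
scene {'vfov': 57.197837285101905, 'cx': 317.97814788995095, 'cy': 194.37049538026025, 'k1': -0.006273053941501961, 'world_to_cam': array([[-0.87809301,  0.47818346, -0.01712459,  0.35998895],
       [ 0.37521375,  0.66591723, -0.64480143, -0.30106567],
       [-0.29692982, -0.57262101, -0.76415827,  1.25530232],
       [ 0.        ,  0.        ,  0.        ,  1.        ]])}
top {'vfov': 52.37856267214913, 'cx': 318.7376405109179, 'cy': 199.6378231514943, 'k1': -0.08264987378986752, 'world_to_cam': array([[-0.02668571, -0.99949564, -0.01721447,  0.21682956],
       [-0.98645241,  0.02911802, -0.16144284,  0.5325788 ],
       [ 0.16186267,  0.01267304, -0.98673191,  0.92417641],
       [ 0.        ,  0.        ,  0.        ,  1.        ]])}
wrist {'vfov': 71.88584578922016, 'cx': 319.34255765347876, 'cy': 199.7924947581946, 'k1': 0.001422709454647864, 'world_to_cam': array([[ 0.29265648, -0.95621567, -0.0019434 , -0.57411406],
       [-0.91597501, -0.28092278,  0.28648242, -0.03783542],
       [-0.27448493, -0.08206083, -0.95808353,  0.38008246],
       [ 0.        ,  0.        ,  0.        ,  1.        ]])}
```

View pics/scene0.png

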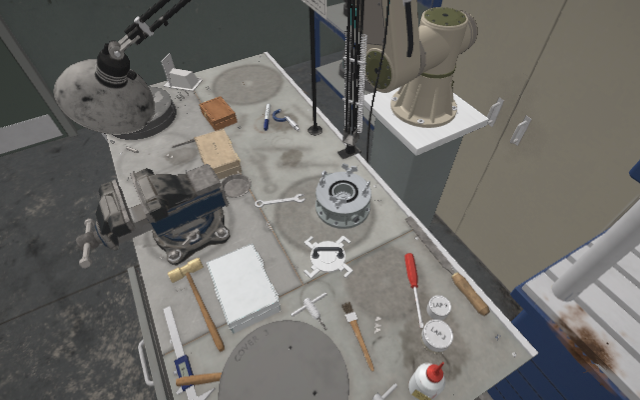

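View pics/top0.png

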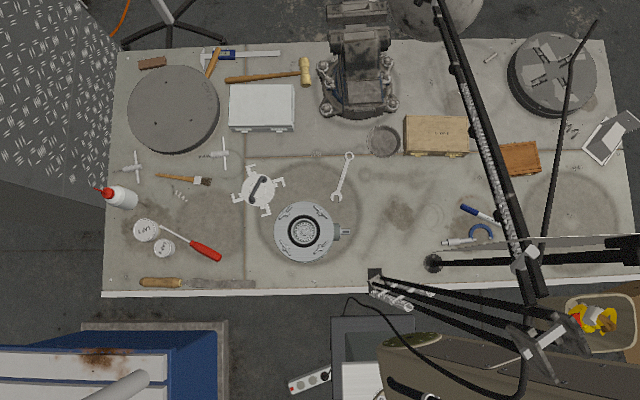

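View pics/wrist0.png

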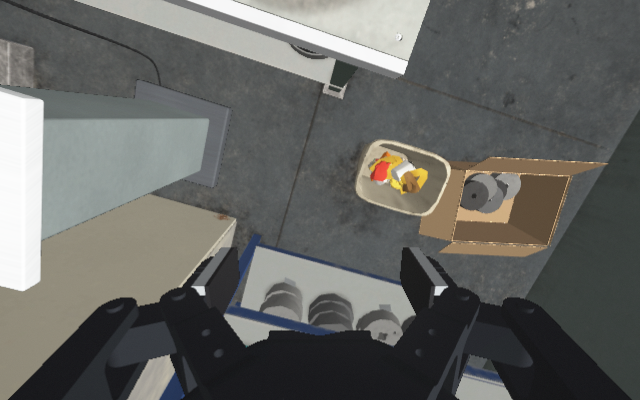

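```bash
cat >> h.py <<'E'
def cp(n): return env.camera_params(n)
def proj(P,p):
    P=np.atleast_2d(P); X=P@p['world_to_cam'][:3,:3].T+p['world_to_cam'][:3,3]
    s=X[:,:2]/X[:,2:]; f=200/np.tan(np.radians(p['vfov'])/2)
    r2=(s**2).sum(1,keepdims=True); s=s*(1+p['k1']*r2)
    return s*f+[p['cx'],p['cy']]
def ray(uv,p):
    uv=np.atleast_2d(np.asarray(uv,float)); f=200/np.tan(np.radians(p['vfov'])/2)
    d=(uv-[p['cx'],p['cy']])/f; s=d.copy()
    for _ in range(20): s=d/(1+p['k1']*(s**2).sum(1,keepdims=True))
    R=p['world_to_cam'][:3,:3]; t=p['world_to_cam'][:3,3]
    D=np.c_[s,np.ones(len(s))]@R; return -R.T@t, D
def onz(uv,z,p):
    o,D=ray(uv,p); return o+D*((z-o[2])/D[:,2:])
E
python3 - <<'E'
from h import *
np.set_printoptions(precision=4,suppress=True)
t=cp('top'); s=cp('scene')
print(ray([0,0],t)[0],ray([0,0],s)[0])
print('housing',onz([[304,232]],.066,t), onz([[343,189]],.066,s))
print('handle',onz([[261,189]],.037,t), onz([[328,252]],.037,s))
print('post foot',onz([[433,263]],0,t), onz([[314,131]],0,s))
print('stand foot',onz([[375,275]],0,t), onz([[348,152]],0,s))
print('stand top proj',proj([[.34,.07,.71],[.34,.07,.0],[.8,.07,.32],[.8,-.2,.32]],t),proj([[.34,.07,.71],[.34,.07,0],[.8,.07,.32]],s))
print('base',proj([[0,0,0]],t))
for f,a in ((3,'top'),): 
    im=cv2.imread('pics/top0.png'); cv2.imwrite('pics/c1.png',cv2.resize(im[120:300,210:400],None,fx=4,fy=4,interpolation=2)[:600])
    im=cv2.imread('pics/scene0.png'); cv2.imwrite('pics/c2.png',cv2.resize(im[150:300,270:420],None,fx=4,fy=4,interpolation=2))
E
```

```text
[0.3816 0.1895 1.0016] [0.8018 0.7472 0.7713]
housing [[0.4605 0.2375 0.066 ]] [[0.4637 0.2342 0.066 ]]
handle [[0.5701 0.3411 0.037 ]] [[0.5797 0.3614 0.037 ]]
post foot [[ 0.3808 -0.0725  0.    ]] [[ 0.3855 -0.0718  0.    ]]
stand foot [[0.3565 0.0708 0.    ]] [[0.3418 0.0659 0.    ]]
stand top proj [[496.9878 319.7287]
 [375.6193 281.879 ]
 [383.7097  33.8578]
 [526.0685  32.6185]] [[ 370.7211 -178.2882]
 [ 349.2209  152.6042]
 [ 160.845   114.1198]]
base [[411.0918 426.479 ]]
```

View pics/c1.png

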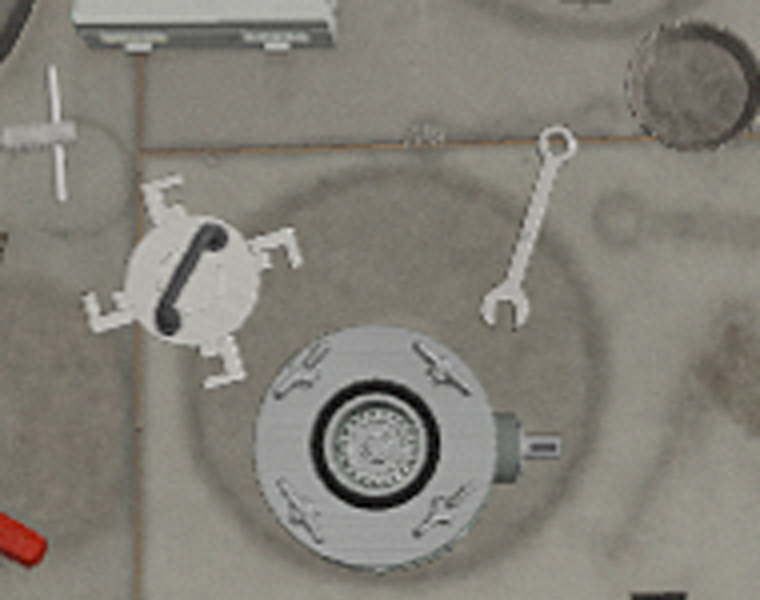

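View pics/c2.png

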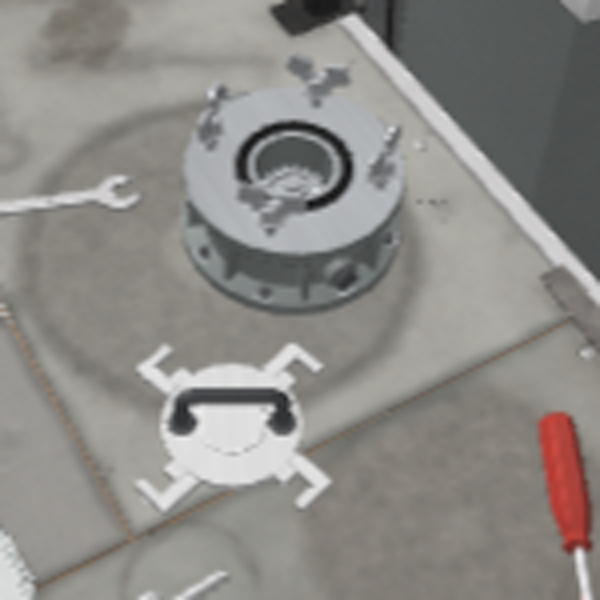

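```bash
cat >> h.py <<'E'
from scipy.spatial.transform import Rotation as Ro
np.set_printoptions(precision=4,suppress=True)
def tool():
    s=env.state(); q=s['tcp_rot']; return s['tool_pos'], Ro.from_quat([q[1],q[2],q[3],q[0]]).as_matrix(), s
E
python3 - <<'E'
from h import *
p,R,s=tool(); print(p,R)
t=cp('top'); sc=cp('scene')
print(proj([[.383,-.072,.72],[.383,-.072,.3],[.34,.07,.3],[.34,.07,.71]],t), proj([[.383,-.072,.72],[.383,-.072,.3]],sc))
E
```

```text
[ 0.1686 -0.5493  0.2306] [[-0.0002  0.2934 -0.956 ]
 [ 0.0014 -0.956  -0.2934]
 [-1.     -0.0014 -0.0002]]
[[681.4974 249.2893]
 [477.6439 260.2216]
 [397.0157 288.6358]
 [496.9878 319.7287]] [[ 304.6888 -191.1663]
 [ 311.8729   41.1383]]
```

Call:
jog_arm([
  {"offset": [-0.04, 0, 0], "twist": 0, "fingers": 1},
  {"offset": [-0.08, 0, 0], "twist": 0, "fingers": 1},
  {"offset": [-0.12, 0, 0], "twist": 0, "fingers": 1},
  {"offset": [-0.16, 0, 0], "twist": 0, "fingers": 1},
])

```text
time_s: 0.48
tool_pos: [0.1686, -0.549, 0.3927]
tcp_rot: [0.105, 0.699, 0.105, -0.699]
contact_force: [0.1, -1.4, 0.5]
finger_gap: 1.002
```

```bash
cat >> h.py <<'E'
import json
def log():
    p,R,s=tool(); open('log.txt','a').write(json.dumps([list(s['joint_pos']),list(p)])+'\n'); return s
E
python3 -c "
from h import *
s=log(); print(s['joint_pos'],s['tool_pos'])"
```

```text
[-1.4125  0.336   0.4721  1.7078  0.      1.4312] [ 0.1686 -0.549   0.3927]
```

Call:
jog_arm([
  {"offset": [-0.04, 0, 0], "twist": 0, "fingers": 1},
  {"offset": [-0.08, 0, 0], "twist": 0, "fingers": 1},
  {"offset": [-0.12, 0, 0], "twist": 0, "fingers": 1},
  {"offset": [-0.16, 0, 0], "twist": 0, "fingers": 1},
  {"offset": [-0.2, 0, 0], "twist": 0, "fingers": 1},
])

```text
time_s: 0.9
tool_pos: [0.1541, -0.5032, 0.5488]
tcp_rot: [0.09, 0.702, 0.12, -0.697]
contact_force: [7.5, -39.6, 6.9]
finger_gap: 1.002
```

```bash
python3 -c "
from h import *
s=log(); print(s['joint_pos'],s['tool_pos'])"
```

```text
[-1.4301  0.5438  1.2652  2.3357  0.0068  1.413 ] [ 0.1541 -0.5032  0.5488]
```

Call:
jog_arm([
  {"offset": [0, -0.04, 0], "twist": 0, "fingers": 1},
  {"offset": [0, -0.08, 0], "twist": 0, "fingers": 1},
  {"offset": [0, -0.12, 0], "twist": 0, "fingers": 1},
])

```text
time_s: 1.15
tool_pos: [0.1235, -0.4039, 0.5564]
tcp_rot: [0.092, 0.702, 0.118, -0.697]
contact_force: [-0.4, 0.1, 2.0]
finger_gap: 0.996
```

```bash
python3 -c "
from h import *
s=log(); print(s['joint_pos'],s['tool_pos'],s['time_s'])"
```

```text
[-1.4684  0.2057  0.7389  2.1401  0.0051  1.3754] [ 0.1235 -0.4039  0.5564] 1.15
```

```bash
python3 - <<'E'
from h import *
from scipy.optimize import least_squares
p,R,s=tool(); print(p,R)
D=[json.loads(l) for l in open('log.txt')]
D=[[[-1.41261361e+00,  3.14025837e-01,  4.49501650e-02,  1.30358644e+00,0,1.431],[ 0.1686155 , -0.54917858,  0.23038261]]]+D
for q,p in D: print(np.hypot(p[0],p[1]), np.arctan2(p[1],p[0]), q[0])
E
```

```text
[ 0.1235 -0.4039  0.5564] [[ 0.0014  0.2934 -0.956 ]
 [ 0.0364 -0.9554 -0.2931]
 [-0.9993 -0.0344 -0.012 ]]
0.5744808957407256 -1.2729005370035211 -1.41261361
0.5742979469899403 -1.2727708528524002 -1.4125358043831522
0.526308533245259 -1.2736015594622052 -1.4301152759387834
0.4223343961734051 -1.2741131910151615 -1.4683850203649824
```

Call:
jog_arm([
  {"offset": [0.0, 0, 0], "twist": 0, "fingers": 1},
])

```text
time_s: 1.23
tool_pos: [0.1223, -0.3934, 0.5596]
tcp_rot: [0.091, 0.701, 0.119, -0.697]
contact_force: [-0.3, 1.6, 1.4]
finger_gap: 0.998
```

```bash
python3 -c "
from h import *
s=log(); print(s['joint_pos'],s['tool_pos'],s['time_s']);print(tool()[1])"
```

```text
[-1.4682  0.1899  0.7279  2.1477  0.0047  1.3754] [ 0.1223 -0.3934  0.5596] 1.2333
[[ 0.0007  0.2935 -0.956 ]
 [ 0.0392 -0.9552 -0.2933]
 [-0.9992 -0.0373 -0.0122]]
```

```bash
cat > fit.py <<'E'
from h import *
from scipy.optimize import least_squares
D=[json.loads(l) for l in open('log.txt')]
D=[[[-1.41261361e+00,  3.14025837e-01,  4.49501650e-02,  1.30358644e+00,0,1.431],[ 0.1686155 , -0.54917858,  0.23038261]]]+D
Q=np.array([d[0] for d in D]);P=np.array([d[1] for d in D])
c,s=np.cos(Q[:,0]),np.sin(Q[:,0])
r=P[:,0]*c+P[:,1]*s; lat=-P[:,0]*s+P[:,1]*c
print('lat',lat,'r',r,'z',P[:,2])
def f(x):
    rs,zs,L1,L2,b,Lt=x
    th=Q[:,1]-Q[:,2]+Q[:,3]; a=Q[:,1]-Q[:,2]+b
    return np.r_[rs+L1*np.sin(Q[:,1])+L2*np.cos(a)+Lt*np.cos(th)-r, zs+L1*np.cos(Q[:,1])-L2*np.sin(a)-Lt*np.sin(th)-P[:,2]]
x0=np.array([0,.2,.4,.4,0,.25])
g=lambda x: np.r_[f(x)*1000,(x-x0)*[1,.5,1,1,3,1]]
o=least_squares(g,x0); print(o.x, f(o.x)*1000)
E
python3 fit.py
```

```text
lat [0.08   0.08   0.082  0.0815 0.0814] r [0.5689 0.5687 0.5199 0.4144 0.4039] z [0.2304 0.3927 0.5488 0.5564 0.5596]
[-0.      0.2329  0.5185  0.4133 -0.135   0.4404] [-0.002  -0.0032  0.0012  0.0017  0.0023 -0.0025  0.0016 -0.0011  0.0007
  0.0013]
```

```bash
python3 - <<'E'
from h import *
im=save('top','top1'); cv2.imwrite('pics/c3.png',cv2.resize(im[200:400,360:640,::-1],None,fx=2.8,fy=2.8,interpolation=2))
im=save('scene','scene1'); cv2.imwrite('pics/c4.png',cv2.resize(im[0:170,250:480,::-1],None,fx=3.4,fy=3.4,interpolation=2))
E
```

```text
(no output)
```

View pics/c3.png

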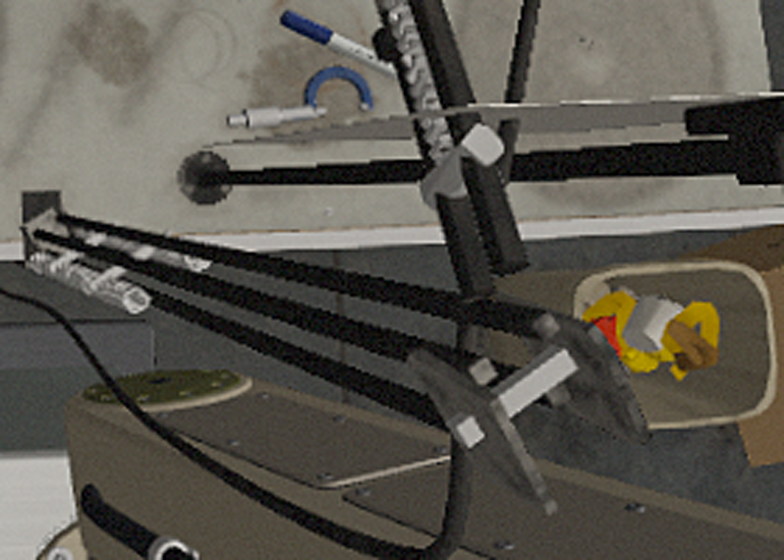

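View pics/c4.png

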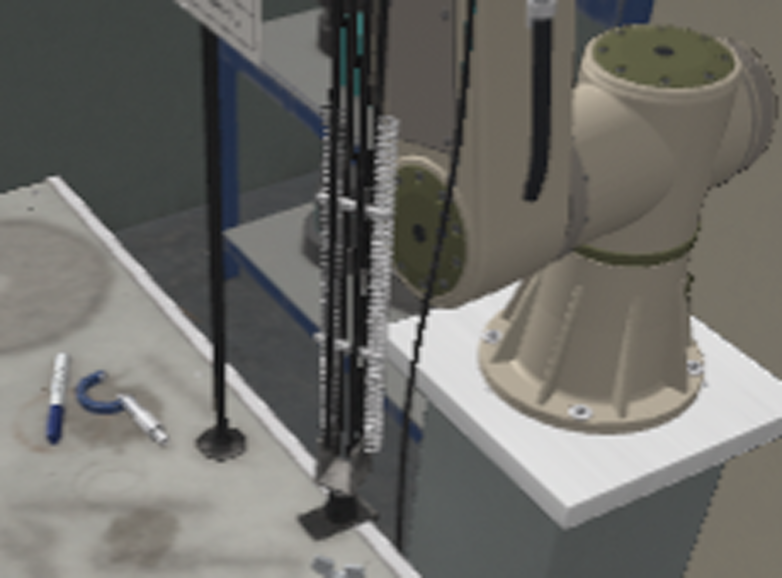

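```bash
python3 - <<'E'
from h import *
t=cp('top'); c3=lambda u,v:[360+u/2.8,200+v/2.8]
P=[c3(*x) for x in [(460,430),(545,510),(640,435),(575,355),(410,350),(545,320),(500,265),(470,170)]]
for z in (.65,.71,.75): print(z); print(onz(P,z,t))
# sheet strip
print(onz([c3(210,145),c3(784,95),c3(784,135),c3(510,103)],.4,t)); print(onz([c3(784,95),c3(784,135)],.7,t))
s=cp('scene'); c4=lambda u,v:[250+u/3.4,v/3.4]
A=[c4(180,5),c4(260,62),c4(260,0)]
print(onz(A,.4,s),onz(A,.45,s))
E
```

```text
0.65
[[ 0.3021  0.0236  0.65  ]
 [ 0.2767 -0.0016  0.65  ]
 [ 0.2969 -0.0341  0.65  ]
 [ 0.3223 -0.0149  0.65  ]
 [ 0.3267  0.0375  0.65  ]
 [ 0.3334 -0.0061  0.65  ]
 [ 0.3507  0.0069  0.65  ]
 [ 0.3801  0.0138  0.65  ]]
0.71
[[0.3157 0.0519 0.71  ]
 [0.2946 0.031  0.71  ]
 [0.3113 0.004  0.71  ]
 [0.3324 0.02   0.71  ]
 [0.336  0.0634 0.71  ]
 [0.3416 0.0273 0.71  ]
 [0.356  0.038  0.71  ]
 [0.3804 0.0438 0.71  ]]
0.75
[[0.3247 0.0708 0.75  ]
 [0.3065 0.0527 0.75  ]
 [0.321  0.0295 0.75  ]
 [0.3392 0.0432 0.75  ]
 [0.3423 0.0807 0.75  ]
 [0.3471 0.0495 0.75  ]
 [0.3595 0.0588 0.75  ]
 [0.3805 0.0638 0.75  ]]
[[ 0.3974  0.0281  0.4   ]
 [ 0.4118 -0.2985  0.4   ]
 [ 0.3899 -0.2953  0.4   ]
 [ 0.4138 -0.137   0.4   ]]
[[ 0.3967 -0.0551  0.7   ]
 [ 0.3857 -0.0536  0.7   ]]
[[ 0.4001 -0.079   0.4   ]
 [ 0.3952  0.0269  0.4   ]
 [ 0.3477 -0.0573  0.4   ]] [[0.4542 0.0322 0.45  ]
 [0.45   0.1239 0.45  ]
 [0.4089 0.051  0.45  ]]
```

Call:
jog_arm([
  {"offset": [0.025, 0.035, 0], "twist": 0, "fingers": 0},
  {"offset": [0.05, 0.07, 0], "twist": 0, "fingers": 0},
  {"offset": [0.075, 0.105, 0], "twist": 0, "fingers": 0},
  {"offset": [0.1, 0.14, 0], "twist": 0, "fingers": 0},
  {"offset": [0.12, 0.175, 0], "twist": 0, "fingers": 0},
  {"offset": [0.14, 0.21, 0], "twist": 0, "fingers": 0},
  {"offset": [0.16, 0.25, 0], "twist": 0, "fingers": 0},
  {"offset": [0.18, 0.285, 0], "twist": 0, "fingers": 0},
  {"offset": [0.19, 0.31, 0], "twist": 0, "fingers": 0},
  {"offset": [0.19, 0.33, 0], "twist": 0, "fingers": 0},
])

```text
time_s: 2.17
tool_pos: [0.2187, -0.7043, 0.3387]
tcp_rot: [0.09, 0.702, 0.12, -0.697]
contact_force: [0.9, -5.9, 1.4]
finger_gap: 0.499
```

```bash
python3 -c "
from h import *
s=log(); print(s['joint_pos'],s['tool_pos'],s['time_s']);print(tool()[1][:,0])"; python3 fit.py
```

```text
[-1.3821  0.8667  1.2651  2.0106  0.009   1.4617] [ 0.2187 -0.7043  0.3387] 2.1667
[ 0.0011  0.0424 -0.9991]
lat [0.08   0.08   0.082  0.0815 0.0814 0.0827] r [0.5689 0.5687 0.5199 0.4144 0.4039 0.7328] z [0.2304 0.3927 0.5488 0.5564 0.5596 0.3387]
[-0.      0.2328  0.5185  0.4133 -0.135   0.4403] [-0.0016 -0.004  -0.0007  0.0031  0.004  -0.0009 -0.0018  0.0026  0.0005
  0.0012  0.0018 -0.0042]
```

Call:
jog_arm([
  {"offset": [0.0, 0.03, 0], "twist": 0, "fingers": 0},
  {"offset": [0.0, 0.03, 0], "twist": 0, "fingers": 0},
])

```text
time_s: 2.33
tool_pos: [0.2236, -0.7205, 0.3299]
tcp_rot: [0.099, 0.703, 0.111, -0.696]
contact_force: [-0.1, -0.4, -0.6]
finger_gap: 0.501
```

```bash
python3 -c "
from h import *
s=log(); print(s['joint_pos'],s['tool_pos'],s['time_s']);print(tool()[1][:,0])"
```

```text
[-1.3803  0.8773  1.2639  1.9737  0.0103  1.4635] [ 0.2236 -0.7205  0.3299] 2.3333
[ 0.007   0.0181 -0.9998]
```

Call:
jog_arm([
  {"offset": [0.0, 0.02, 0], "twist": 0, "fingers": 0},
  {"offset": [0.0, 0.02, 0], "twist": 0, "fingers": 0},
])

```text
time_s: 2.5
tool_pos: [0.2262, -0.729, 0.3308]
tcp_rot: [0.107, 0.703, 0.103, -0.695]
contact_force: [-0.3, -0.8, -0.3]
finger_gap: 0.503
```

```bash
python3 -c "
from h import *
s=log(); print(s['joint_pos'],s['tool_pos'],s['time_s']);print(tool()[1])"
```

```text
[-1.3793  0.8765  1.2648  1.954   0.0112  1.4647] [ 0.2262 -0.729   0.3308] 2.5
[[ 0.0119  0.2933 -0.956 ]
 [-0.0029 -0.956  -0.2933]
 [-0.9999  0.0063 -0.0105]]
```

```bash
cat >> h.py <<'E'
def rows(pts,tw=None,p=None,R=None):
    if p is None: p,R,_=tool()
    for i,w in enumerate(pts): print((R.T@(np.array(w)-p)).round(3), None if tw is None else tw[i])
E
python3 - <<'E'
from h import *
p,R,s=tool()
w=[[.16,-.45,.48],[.125,-.28,.54],[.0927,-.121,.56]]
rows(w)
pe=np.array(w[-1])
n=20; q=np.linspace(-1.47,.5,n+1)[1:]
print(); rows([[.13*np.cos(a)-.08*np.sin(a),.13*np.sin(a)+.08*np.cos(a),.56] for a in q],np.linspace(0,-135,n+1)[1:],pe,R)
E
```

```text
[-0.151 -0.285 -0.02 ] None
[-0.212 -0.458 -0.037] None
[-0.233 -0.619 -0.053] None

[ 0.    -0.006 -0.014] -6.75
[ 0.    -0.013 -0.027] -13.5
[ 0.    -0.021 -0.039] -20.25
[ 0.    -0.031 -0.051] -27.0
[ 0.    -0.042 -0.061] -33.75
[ 0.    -0.054 -0.071] -40.5
[ 0.    -0.066 -0.079] -47.25
[ 0.    -0.08  -0.086] -54.0
[ 0.    -0.093 -0.091] -60.75
[ 0.    -0.108 -0.095] -67.5
[ 0.    -0.123 -0.098] -74.25
[ 0.    -0.138 -0.099] -81.0
[ 0.    -0.153 -0.099] -87.75
[-0.    -0.168 -0.097] -94.5
[-0.    -0.182 -0.094] -101.25
[-0.    -0.197 -0.09 ] -108.0
[-0.    -0.21  -0.084] -114.75
[-0.001 -0.224 -0.076] -121.5
[-0.001 -0.236 -0.068] -128.25
[-0.001 -0.247 -0.058] -135.0
```

Call:
jog_arm([
  {"offset": [-0.019, -0.035, -0.002], "twist": 0, "fingers": 0},
  {"offset": [-0.038, -0.07, -0.005], "twist": 0, "fingers": 0},
  {"offset": [-0.056, -0.105, -0.007], "twist": 0, "fingers": 0},
  {"offset": [-0.075, -0.14, -0.01], "twist": 0, "fingers": 0},
  {"offset": [-0.094, -0.175, -0.012], "twist": 0, "fingers": 0},
  {"offset": [-0.113, -0.21, -0.015], "twist": 0, "fingers": 0},
  {"offset": [-0.132, -0.248, -0.018], "twist": 0, "fingers": 0},
  {"offset": [-0.151, -0.285, -0.02], "twist": 0, "fingers": 0},
  {"offset": [-0.166, -0.322, -0.024], "twist": 0, "fingers": 0},
  {"offset": [-0.181, -0.36, -0.028], "twist": 0, "fingers": 0},
  {"offset": [-0.195, -0.397, -0.032], "twist": 0, "fingers": 0},
  {"offset": [-0.206, -0.435, -0.035], "twist": 0, "fingers": 0},
  {"offset": [-0.214, -0.472, -0.039], "twist": 0, "fingers": 0},
  {"offset": [-0.22, -0.51, -0.042], "twist": 0, "fingers": 0},
  {"offset": [-0.226, -0.547, -0.046], "twist": 0, "fingers": 0},
  {"offset": [-0.23, -0.584, -0.05], "twist": 0, "fingers": 0},
  {"offset": [-0.233, -0.619, -0.053], "twist": 0, "fingers": 0},
  {"offset": [-0.233, -0.619, -0.053], "twist": 0, "fingers": 0},
])

```text
time_s: 4.0
tool_pos: [0.0916, -0.1125, 0.5656]
tcp_rot: [0.111, 0.703, 0.099, -0.696]
contact_force: [-0.2, -0.0, -0.2]
finger_gap: 0.499
```

```bash
python3 -c "
from h import *
s=log(); print(s['joint_pos'],s['tool_pos'],s['time_s']);print(tool()[1]);save('top','top2');save('scene','scene2')"; python3 fit.py
```

```text
[-1.4999 -0.3638  0.2737  2.192   0.0114  1.3439] [ 0.0916 -0.1125  0.5656] 4.0
[[ 0.0125  0.2934 -0.9559]
 [-0.0155 -0.9558 -0.2935]
 [-0.9998  0.0185 -0.0074]]
lat [0.08   0.08   0.082  0.0815 0.0814 0.0827 0.0831 0.0833 0.0834] r [0.5689 0.5687 0.5199 0.4144 0.4039 0.7328 0.7498 0.7587 0.1187] z [0.2304 0.3927 0.5488 0.5564 0.5596 0.3387 0.3299 0.3308 0.5656]
[-0.      0.233   0.5185  0.4133 -0.1349  0.4405] [-0.0013 -0.0003  0.0003  0.0031  0.0035 -0.0001 -0.0024 -0.0042  0.0015
 -0.0008  0.0048  0.0063  0.0061  0.0067 -0.0017 -0.0056 -0.0082 -0.0077]
```

View pics/top2.png

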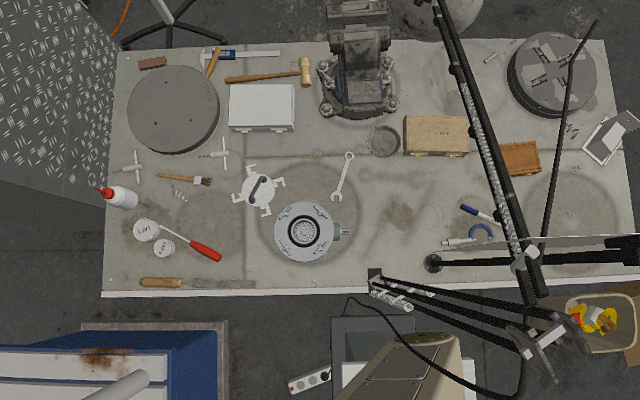

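```bash
python3 - <<'E'
from h import *
p,R,s=tool()
n=20; q=np.linspace(-1.5,.5,n+1)[1:]
rows([[.12*np.cos(a)-.083*np.sin(a),.12*np.sin(a)+.083*np.cos(a),.566] for a in q],np.linspace(0,-135,n+1)[1:])
E
```

```text
[-0.002 -0.01  -0.014] -6.75
[-0.002 -0.018 -0.026] -13.5
[-0.002 -0.026 -0.038] -20.25
[-0.002 -0.036 -0.049] -27.0
[-0.002 -0.047 -0.059] -33.75
[-0.002 -0.058 -0.068] -40.5
[-0.002 -0.071 -0.075] -47.25
[-0.003 -0.084 -0.081] -54.0
[-0.003 -0.098 -0.086] -60.75
[-0.003 -0.112 -0.09 ] -67.5
[-0.003 -0.126 -0.092] -74.25
[-0.004 -0.141 -0.092] -81.0
[-0.004 -0.155 -0.092] -87.75
[-0.004 -0.17  -0.089] -94.5
[-0.004 -0.184 -0.085] -101.25
[-0.005 -0.198 -0.08 ] -108.0
[-0.005 -0.211 -0.074] -114.75
[-0.005 -0.223 -0.066] -121.5
[-0.005 -0.235 -0.057] -128.25
[-0.006 -0.245 -0.047] -135.0
```

```bash
python3 - <<'E'
from h import *
t=cp('top'); s=cp('scene')
for uv in [(388,9),(375,88),(368,159)]:
    o,D=ray(uv,s); d=D[0]/np.linalg.norm(D[0])
    print(uv)
    for L in np.arange(.7,1.4,.05):
        P=o+d*L; print(P.round(3),proj([P],t)[0].round(0))
im=cv2.imread('pics/top2.png'); cv2.imwrite('pics/c5.png',cv2.resize(im[270:400,320:640],None,fx=2.5,fy=2.5))
im=cv2.imread('pics/scene2.png'); cv2.imwrite('pics/c6.png',cv2.resize(im[0:260,260:520],None,fx=2.3,fy=2.3))
E
```

```text
(388, 9)
[0.399 0.243 0.5  ] [282. 253.]
[0.37  0.207 0.48 ] [312. 276.]
[0.341 0.171 0.461] [341. 297.]
[0.312 0.135 0.442] [368. 317.]
[0.284 0.099 0.422] [393. 336.]
[0.255 0.063 0.403] [417. 353.]
[0.226 0.027 0.383] [439. 369.]
[ 0.197 -0.009  0.364] [460. 384.]
[ 0.168 -0.044  0.345] [480. 399.]
[ 0.14  -0.08   0.325] [498. 412.]
[ 0.111 -0.116  0.306] [515. 424.]
[ 0.082 -0.152  0.286] [531. 435.]
[ 0.053 -0.188  0.267] [546. 446.]
[ 0.024 -0.224  0.248] [561. 456.]
(375, 88)
[0.441 0.287 0.386] [260. 228.]
[0.415 0.255 0.358] [284. 245.]
[0.39  0.222 0.331] [306. 262.]
[0.364 0.189 0.303] [326. 277.]
[0.338 0.156 0.276] [346. 290.]
[0.312 0.123 0.248] [364. 303.]
[0.287 0.09  0.221] [380. 316.]
[0.261 0.058 0.193] [396. 327.]
[0.235 0.025 0.166] [411. 337.]
[ 0.209 -0.008  0.138] [424. 347.]
[ 0.184 -0.041  0.111] [437. 357.]
[ 0.158 -0.074  0.083] [449. 365.]
[ 0.132 -0.107  0.055] [461. 373.]
[ 0.106 -0.14   0.028] [471. 381.]
(368, 159)
[0.489 0.352 0.285] [233. 208.]
[0.467 0.324 0.25 ] [252. 222.]
[0.444 0.296 0.216] [270. 235.]
[0.422 0.268 0.181] [286. 247.]
[0.4   0.24  0.146] [302. 258.]
[0.377 0.212 0.111] [316. 268.]
[0.355 0.183 0.077] [329. 278.]
[0.333 0.155 0.042] [341. 287.]
[0.31  0.127 0.007] [353. 295.]
[ 0.288  0.099 -0.028] [364. 303.]
[ 0.266  0.071 -0.062] [374. 310.]
[ 0.243  0.042 -0.097] [383. 317.]
[ 0.221  0.014 -0.132] [392. 324.]
[ 0.199 -0.014 -0.167] [401. 330.]
```

View pics/c5.png

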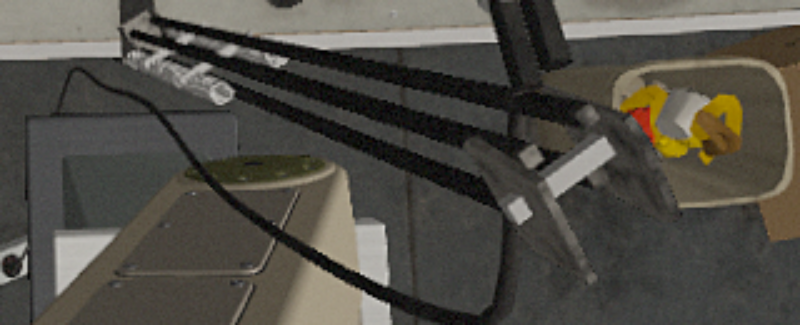

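View pics/c6.png

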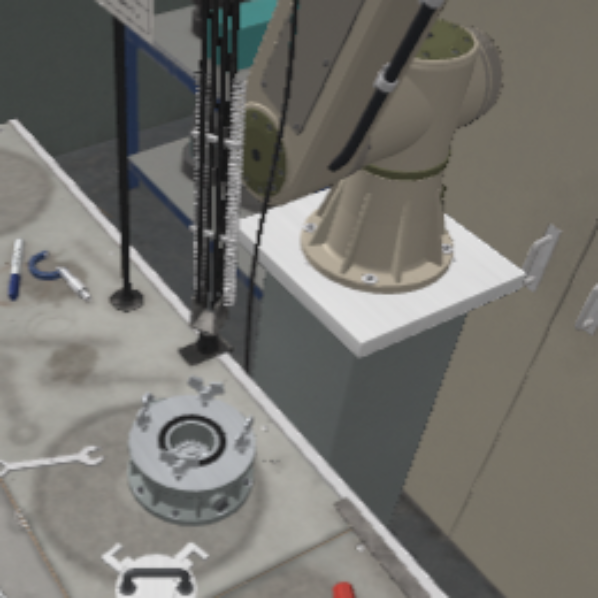

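```bash
python3 - <<'E'
from h import *
t=cp('top'); s=cp('scene')
f=lambda u,v:[260+u/2.3,v/2.3]
for z in (-.7,-.8,-.9): print(onz([f(405,492),f(505,598-20)],z,s))
print('cart top corners',onz([f(360,352),f(527,275)],0,s), onz([f(360,352),f(527,275)],-.03,s))
g=lambda u,v:[320+u/2.5,270+v/2.5]
for z in (.5,.55,.6,.65,.7): print(z,onz([g(490,315),g(430,310),g(370,280)],z,t))
print(onz([[331,320],[228,320]],0,t))
E
```

```text
[[-0.2226  0.0462 -0.7   ]
 [-0.2544  0.3115 -0.7   ]]
[[-0.2922 -0.0014 -0.8   ]
 [-0.3262  0.2818 -0.8   ]]
[[-0.3618 -0.0491 -0.9   ]
 [-0.398   0.2522 -0.9   ]]
cart top corners [[ 0.1644  0.1719  0.    ]
 [-0.1422  0.1629 -0.    ]] [[ 0.1396  0.1495 -0.03  ]
 [-0.179   0.1402 -0.03  ]]
0.5 [[ 0.219  -0.0336  0.5   ]
 [ 0.2232 -0.0042  0.5   ]
 [ 0.2387  0.0242  0.5   ]]
0.55 [[ 0.2352 -0.0113  0.55  ]
 [ 0.2389  0.0151  0.55  ]
 [ 0.253   0.0407  0.55  ]]
0.6 [[0.2514 0.0109 0.6   ]
 [0.2547 0.0344 0.6   ]
 [0.2672 0.0572 0.6   ]]
0.65 [[0.2676 0.0331 0.65  ]
 [0.2705 0.0537 0.65  ]
 [0.2814 0.0736 0.65  ]]
0.7 [[0.2838 0.0554 0.7   ]
 [0.2863 0.073  0.7   ]
 [0.2957 0.0901 0.7   ]]
[[0.2528 0.1808 0.    ]
 [0.2577 0.4295 0.    ]]
```

```bash
python3 - <<'E'
from h import *
p,R,s=tool()
w=cp('wrist'); o=ray([0,0],w)[0]; print('cam in tool',R.T@(o-p),'fwd',R.T@w['world_to_cam'][2,:3])
q0=s['joint_pos'][0]
w0=[.14*np.cos(-1.47)-.083*np.sin(-1.47),.14*np.sin(-1.47)+.083*np.cos(-1.47),.603]
rows([w0])
n=18; q=np.linspace(-1.47,.42,n+1)[1:]
rows([[.14*np.cos(a)-.083*np.sin(a),.14*np.sin(a)+.083*np.cos(a),.603] for a in q],np.linspace(0,-126,n+1)[1:],np.array(w0),R)
E
```

```text
cam in tool [-0.1434  0.0001 -0.0722] fwd [ 0.958  -0.0006  0.2867]
[-0.039  0.014 -0.001] None
[ 0.    -0.007 -0.016] -7.0
[ 0.    -0.015 -0.031] -14.0
[-0.    -0.024 -0.045] -21.0
[-0.    -0.035 -0.058] -28.0
[-0.    -0.048 -0.07 ] -35.0
[-0.    -0.061 -0.08 ] -42.0
[-0.001 -0.076 -0.089] -49.0
[-0.001 -0.091 -0.096] -56.0
[-0.001 -0.107 -0.102] -63.0
[-0.001 -0.124 -0.106] -70.0
[-0.001 -0.141 -0.108] -77.0
[-0.002 -0.158 -0.109] -84.0
[-0.002 -0.175 -0.107] -91.0
[-0.002 -0.192 -0.104] -98.0
[-0.003 -0.208 -0.099] -105.0
[-0.003 -0.224 -0.093] -112.0
[-0.003 -0.239 -0.084] -119.0
[-0.004 -0.253 -0.075] -126.0
```

Call:
jog_arm([
  {"offset": [-0.02, 0.007, 0], "twist": 0, "fingers": 0},
  {"offset": [-0.039, 0.014, -0.001], "twist": 0, "fingers": 0},
  {"offset": [-0.039, 0.007, -0.017], "twist": -7, "fingers": 0},
  {"offset": [-0.039, -0.001, -0.032], "twist": -14, "fingers": 0},
  {"offset": [-0.039, -0.01, -0.046], "twist": -21, "fingers": 0},
  {"offset": [-0.039, -0.021, -0.059], "twist": -28, "fingers": 0},
  {"offset": [-0.039, -0.034, -0.071], "twist": -35, "fingers": 0},
  {"offset": [-0.039, -0.047, -0.081], "twist": -42, "fingers": 0},
])

```text
time_s: 4.77
tool_pos: [0.1565, -0.051, 0.602]
tcp_rot: [0.354, 0.618, 0.347, -0.611]
contact_force: [-0.5, 0.1, -0.1]
finger_gap: 0.498
```

```bash
python3 - <<'E'
from h import *
s=log(); print(s['joint_pos'],s['tool_pos'],s['time_s'],s['contact_force']);p,R,_=tool();print(R)
n=12; q=np.linspace(-.84,.42,n+1)[1:]
rows([[.14*np.cos(a)-.083*np.sin(a),.14*np.sin(a)+.083*np.cos(a),.602] for a in q],np.linspace(0,-84,n+1)[1:])
E
```

```text
[-0.8374 -0.2667  0.4439  2.2695  0.0071  1.2678] [ 0.1565 -0.051   0.602 ] 4.7667 [-0.4928  0.0979 -0.0933]
[[ 0.0133  0.8605 -0.5092]
 [-0.0041 -0.5092 -0.8606]
 [-0.9999  0.0135 -0.0033]]
[-0.    -0.007 -0.018] -7.0
[-0.    -0.013 -0.033] -14.0
[-0.    -0.021 -0.048] -21.0
[-0.    -0.031 -0.063] -28.0
[-0.    -0.042 -0.076] -35.0
[-0.    -0.054 -0.087] -42.0
[-0.001 -0.068 -0.098] -49.0
[-0.001 -0.082 -0.107] -56.0
[-0.001 -0.098 -0.114] -63.0
[-0.001 -0.114 -0.12 ] -70.0
[-0.001 -0.131 -0.124] -77.0
[-0.002 -0.147 -0.126] -84.0
```

Call:
jog_arm([
  {"offset": [0, -0.007, -0.018], "twist": -7, "fingers": 0},
  {"offset": [0, -0.013, -0.033], "twist": -14, "fingers": 0},
  {"offset": [0, -0.021, -0.048], "twist": -21, "fingers": 0},
  {"offset": [0, -0.031, -0.063], "twist": -28, "fingers": 0},
  {"offset": [0, -0.042, -0.076], "twist": -35, "fingers": 0},
  {"offset": [0, -0.054, -0.087], "twist": -42, "fingers": 0},
  {"offset": [-0.001, -0.068, -0.098], "twist": -49, "fingers": 0},
  {"offset": [-0.001, -0.082, -0.107], "twist": -56, "fingers": 0},
  {"offset": [-0.001, -0.098, -0.114], "twist": -63, "fingers": 0},
  {"offset": [-0.001, -0.114, -0.12], "twist": -70, "fingers": 0},
  {"offset": [-0.001, -0.131, -0.124], "twist": -77, "fingers": 0},
  {"offset": [-0.002, -0.147, -0.126], "twist": -84, "fingers": 0},
  {"offset": [-0.002, -0.155, -0.127], "twist": -86, "fingers": 0},
])

```text
time_s: 5.85
tool_pos: [0.0872, 0.1386, 0.603]
tcp_rot: [0.68, 0.211, 0.67, -0.209]
contact_force: [-0.7, -0.3, -0.4]
finger_gap: 0.502
```

```bash
python3 - <<'E'
from h import *
s=log(); print(s['joint_pos'],s['tool_pos'],s['time_s'],s['contact_force']);p,R,_=tool();print(R)
t=cp('top');im=cv2.imread('pics/top0.png');
c=[258.7,190]; print('handle top',onz([c],.037,t), 'scene',onz([[329.5,249]],.037,cp('scene')))
E
```

```text
[ 0.5145 -0.2627  0.4496  2.2713 -0.0077  1.1167] [0.0872 0.1386 0.603 ] 5.85 [-0.738  -0.2964 -0.3765]
[[ 0.014   0.5664  0.824 ]
 [-0.001   0.8241 -0.5664]
 [-0.9999  0.0071  0.0121]]
handle top [[0.5678 0.3468 0.037 ]] scene [[0.5726 0.3561 0.037 ]]
```

```bash
python3 - <<'E'
from h import *
rows([[.3,.235,.47],[.52,.33,.28]])
E
```

```text
[0.136 0.199 0.119] None
[0.329 0.401 0.244] None
```

Call:
jog_arm([
  {"offset": [0.019, 0.028, 0.017], "twist": 0, "fingers": 0},
  {"offset": [0.039, 0.057, 0.034], "twist": 0, "fingers": 0},
  {"offset": [0.058, 0.085, 0.051], "twist": 0, "fingers": 0},
  {"offset": [0.078, 0.114, 0.068], "twist": 0, "fingers": 0},
  {"offset": [0.097, 0.142, 0.085], "twist": 0, "fingers": 0},
  {"offset": [0.117, 0.171, 0.102], "twist": 0, "fingers": 0},
  {"offset": [0.136, 0.199, 0.119], "twist": 0, "fingers": 0.3},
  {"offset": [0.16, 0.224, 0.135], "twist": 0, "fingers": 0.6},
  {"offset": [0.184, 0.25, 0.15], "twist": 0, "fingers": 0.6},
  {"offset": [0.208, 0.275, 0.166], "twist": 0, "fingers": 0.6},
  {"offset": [0.232, 0.3, 0.181], "twist": 0, "fingers": 0.6},
  {"offset": [0.257, 0.325, 0.197], "twist": 0, "fingers": 0.6},
  {"offset": [0.281, 0.351, 0.213], "twist": 0, "fingers": 0.6},
  {"offset": [0.305, 0.376, 0.228], "twist": 0, "fingers": 0.6},
  {"offset": [0.329, 0.401, 0.244], "twist": 0, "fingers": 0.6},
  {"offset": [0.329, 0.401, 0.244], "twist": 0, "fingers": 0.6},
  {"offset": [0.329, 0.401, 0.244], "twist": 0, "fingers": 0.6},
])

```text
time_s: 7.27
tool_pos: [0.5221, 0.3258, 0.2742]
tcp_rot: [0.677, 0.212, 0.672, -0.213]
contact_force: [-0.6, -0.5, 0.7]
finger_gap: 0.8
```

```bash
python3 - <<'E'
from h import *
s=log(); print(s['joint_pos'],s['tool_pos'],s['time_s'],s['contact_force'],np.abs(s['qvel']).max());p,R,_=tool();print(R)
w=cp('wrist'); save('wrist','w1'); import pickle; pickle.dump(w,open('w1.pkl','wb'))
E
```

```text
[ 0.4311  0.3863  0.2547  1.435  -0.0074  1.0415] [0.5221 0.3258 0.2742] 7.2667 [-0.5951 -0.5202  0.7116] 0.08156294743409849
[[ 0.0069  0.5732  0.8194]
 [-0.005   0.8194 -0.5732]
 [-1.     -0.0001  0.0085]]
```

View pics/w1.png

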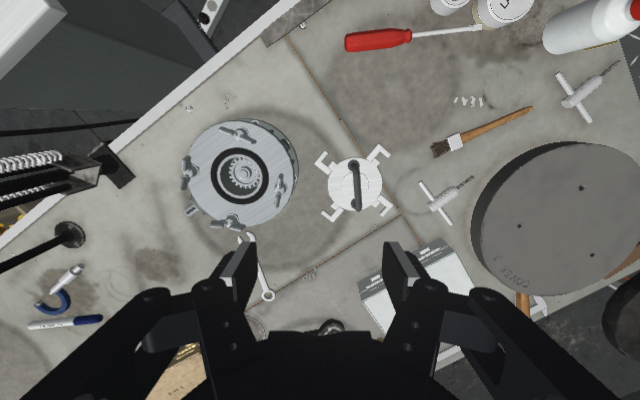

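```bash
python3 - <<'E'
import cv2
im=cv2.imread('pics/w1.png')
cv2.imwrite('pics/c7.png',cv2.resize(im[105:240,175:400],None,fx=3.5,fy=3.5,interpolation=2))
E
```

```text
(no output)
```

View pics/c7.png

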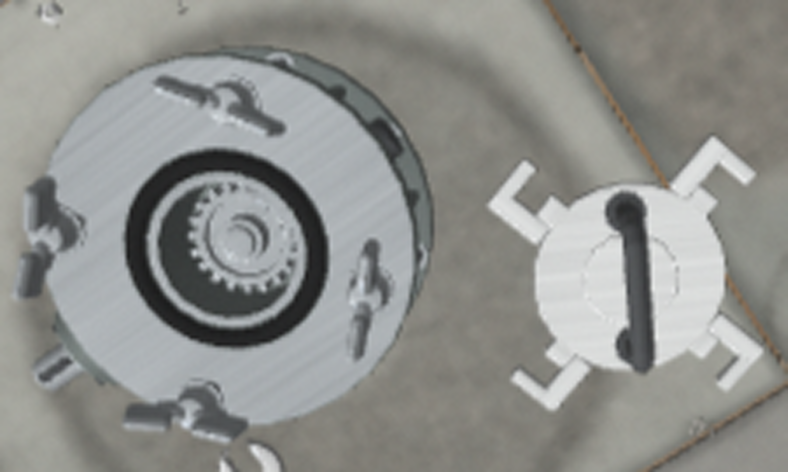

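```bash
cat > meas.py <<'E'
from h import *
import pickle
w=pickle.load(open('w1.pkl','rb')); im=cv2.imread('pics/w1.png'); g=cv2.cvtColor(im,cv2.COLOR_BGR2GRAY)
roi=np.zeros_like(g); roi[130:235,305:398]=1
hsv=cv2.cvtColor(im,cv2.COLOR_BGR2HSV)
m=((g>195)&(roi>0)).astype(np.uint8)
n,l,st,c=cv2.connectedComponentsWithStats(m); k=1+np.argmax(st[1:,4]); m=(l==k).astype(np.uint8)
cnt=max(cv2.findContours(m,0,1)[0],key=cv2.contourArea)[:,0].astype(float)
P=onz(cnt,.007,w)[:,:2]
# iterative circle fit of disc r=.042
c=P.mean(0)
from scipy.optimize import least_squares
for _ in range(10):
    d=np.hypot(*(P-c).T); sel=abs(d-.042)<.0035
    c=least_squares(lambda x:np.hypot(*(P[sel]-x).T)-.042,c,loss='soft_l1',f_scale=.001).x
print('cover',c,sel.sum())
d=np.hypot(*(P-c).T); a=np.degrees(np.arctan2(*(P-c).T[::-1]))
far=d>.062
for lo in range(-180,180,90):
    pass
idx=np.argsort(a[far]); print(np.c_[a[far][idx],d[far][idx]*1000].round(1).tolist())
# ring
dk=((g<50)).astype(np.uint8); r2=np.zeros_like(g); r2[140:215,200:280]=1; dk&=r2
n,l,st,cc=cv2.connectedComponentsWithStats(dk); print(st[1:],cc[1:])
E
python3 meas.py
```

```text
cover [0.5757 0.3529] 158
[[-173.2, 65.8], [-173.1, 67.9], [-172.3, 64.7], [-172.2, 68.9], [-170.5, 64.7], [-170.4, 68.9], [-168.7, 68.9], [-168.6, 64.7], [-167.0, 69.0], [-166.8, 64.8], [-165.8, 63.8], [-165.2, 69.1], [-164.3, 68.2], [-163.9, 64.0], [-162.5, 68.4], [-162.0, 64.2], [-160.8, 68.7], [-160.2, 64.5], [-159.9, 62.5], [-159.1, 69.1], [-157.4, 69.5], [-156.3, 68.7], [-154.6, 69.3], [-153.6, 65.2], [-153.5, 68.5], [-153.0, 63.2], [-153.0, 66.5], [-83.8, 65.9], [-82.9, 64.7], [-82.7, 67.0], [-81.9, 63.6], [-80.7, 67.0], [-79.8, 63.6], [-78.8, 67.1], [-77.8, 63.7], [-76.8, 67.2], [-75.8, 66.2], [-75.7, 63.9], [-73.8, 66.5], [-73.6, 64.2], [-72.5, 63.2], [-71.8, 66.8], [-70.4, 63.6], [-69.8, 67.3], [-69.2, 62.7], [-68.7, 66.4], [-66.7, 66.9], [-64.8, 67.6], [-63.9, 63.1], [-63.6, 66.8], [-63.1, 64.5], [7.0, 62.9], [7.1, 65.3], [8.0, 64.0], [8.1, 66.4], [9.1, 67.4], [10.0, 63.8], [11.0, 67.3], [11.0, 62.5], [11.9, 66.1], [13.0, 62.5], [13.9, 66.0], [15.1, 62.5], [15.8, 66.1], [17.1, 62.6], [17.7, 66.2], [19.1, 62.7], [19.6, 66.3], [21.1, 63.0], [21.5, 66.6], [23.3, 66.9], [25.2, 67.3], [27.0, 67.8], [27.6, 65.5], [28.2, 63.3], [97.9, 65.5], [98.0, 67.6], [98.8, 64.5], [99.0, 68.5], [100.7, 64.4], [100.8, 68.4], [101.7, 63.4], [102.6, 68.4], [103.5, 67.4], [103.6, 63.4], [105.3, 67.5], [105.6, 63.5], [107.2, 67.6], [107.5, 63.6], [109.0, 67.9], [109.4, 63.9], [110.8, 68.1], [111.3, 64.2], [111.6, 62.2], [112.5, 68.5], [114.3, 68.9], [116.0, 69.4], [117.0, 68.7], [117.5, 66.8], [118.0, 64.9], [118.5, 62.9]]
[[211 148  57  56 809]] [[238.937  175.0272]]
```

```bash
cat >> meas.py <<'E'
print('----')
cn,hi=cv2.findContours(dk,cv2.RETR_CCOMP,cv2.CHAIN_APPROX_NONE)
for x in cn:
    if len(x)<40: continue
    Q=onz(x[:,0].astype(float),.066,w)[:,:2]
    r=least_squares(lambda v:np.hypot(*(Q-v[:2]).T)-v[2],[*Q.mean(0),.034],loss='soft_l1',f_scale=.001).x; print('ring',r,len(x))
    hc=r[:2] if r[2]>.034 else hc
f=lambda u,v:[175+u/3.5,105+v/3.5]
# wing tips: each screw (tip1, tip2)
T={'1':[(158,85),(282,130)],'2':[(40,185),(28,295)],'3':[(372,245),(357,355)],'4':[(127,417),(243,430)]}
H={'1':(230,98),'2':(58,228),'3':(370,288),'4':(196,405)}
for k in T:
    A=onz([f(*x) for x in T[k]],.098,w)[:,:2]; h=onz([f(*H[k])],.098,w)[0,:2]
    for nm,pt in (('tips',A.mean(0)),('hub',h)):
        v=pt-hc; print(k,nm,pt,np.hypot(*v),np.degrees(np.arctan2(v[1],v[0])))
    v=A[1]-A[0]; print('   wing dir',np.degrees(np.arctan2(v[1],v[0])),np.hypot(*v))
E
python3 meas.py | sed -n '/----/,$p'
```

```text
----
ring [0.4635 0.239  0.0362] 157
ring [0.4636 0.2391 0.0308] 133
1 tips [0.4264 0.2798] 0.055113556134311216 132.32969161803234
1 hub [0.4258 0.2843] 0.05886157717551142 129.79964986595058
   wing dir 34.911253804944714 0.04125859850951648
2 tips [0.4241 0.2003] 0.05525819238023169 -135.50164285382607
2 hub [0.4255 0.2099] 0.047882528020685995 -142.5899703159587
   wing dir -49.09445471428952 0.038709743662331146
3 tips [0.5043 0.2785] 0.056765612233312356 44.00491179933484
3 hub [0.5018 0.2828] 0.05817659652207227 48.830220813613074
   wing dir -44.91301557306099 0.03958019266482909
4 tips [0.5036 0.1987] 0.056903628692441977 -45.14536711914771
4 hub [0.5005 0.2065] 0.049262470241426534 -41.39682277860012
   wing dir 48.015179428737206 0.041098320527973575
```

```bash
python3 - <<'E'
from h import *
rows([[.5745,.353,.10],[.5745,.353,.020]])
E
```

```text
[0.177 0.052 0.026] None
[0.257 0.052 0.025] None
```

Call:
jog_arm([
  {"offset": [0.04, 0.012, 0.006], "twist": -3, "fingers": 0.3},
  {"offset": [0.08, 0.024, 0.012], "twist": -6.4, "fingers": 0.3},
  {"offset": [0.12, 0.036, 0.018], "twist": -6.4, "fingers": 0.3},
  {"offset": [0.155, 0.048, 0.024], "twist": -6.4, "fingers": 0.2},
  {"offset": [0.177, 0.052, 0.026], "twist": -6.4, "fingers": 0.2},
  {"offset": [0.177, 0.052, 0.026], "twist": -6.4, "fingers": 0.2},
])

```text
time_s: 7.82
tool_pos: [0.5725, 0.3521, 0.0976]
tcp_rot: [0.688, 0.173, 0.683, -0.176]
contact_force: [-0.7, -0.2, 0.1]
finger_gap: 0.601
```

```bash
python3 - <<'E'
from h import *
s=log(); print(s['joint_pos'],s['tool_pos'],s['time_s'],s['contact_force']);p,R,_=tool();print(R)
w=cp('wrist'); save('wrist','w2'); import pickle; pickle.dump(w,open('w2.pkl','wb'))
rows([[.5745,.353,.020]])
print(proj([[.5745,.353,.042],[.5745,.353,.007]],w))
E
```

```text
[ 0.4354  0.5594  0.0933  1.1011 -0.0074  0.9334] [0.5725 0.3521 0.0976] 7.8167 [-0.6744 -0.1806  0.0798]
[[ 0.0064  0.4777  0.8785]
 [-0.0052  0.8785 -0.4777]
 [-1.     -0.0015  0.0081]]
[0.081 0.001 0.   ] None
[[322.6718 218.3134]
 [322.2795 204.2355]]
```

View pics/w2.png

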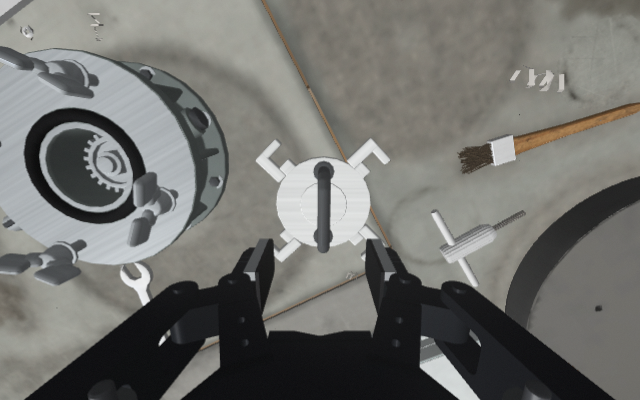

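Call:
jog_arm([
  {"offset": [0.03, 0.001, 0], "twist": 0, "fingers": 0.2},
  {"offset": [0.055, 0.001, 0], "twist": 0, "fingers": 0.2},
  {"offset": [0.072, 0.001, 0], "twist": 0, "fingers": 0.2},
  {"offset": [0.078, 0.001, 0], "twist": 0, "fingers": 0.0},
  {"offset": [0.078, 0.001, 0], "twist": 0, "fingers": -0.4},
  {"offset": [0.078, 0.001, 0], "twist": 0, "fingers": -1},
  {"offset": [0.078, 0.001, 0], "twist": 0, "fingers": -1},
  {"offset": [0.078, 0.001, 0], "twist": 0, "fingers": -1},
  {"offset": [0.078, 0.001, 0], "twist": 0, "fingers": -1},
  {"offset": [0.078, 0.001, 0], "twist": 0, "fingers": -1},
], grip_force=70)

```text
time_s: 8.7
tool_pos: [0.5776, 0.3543, 0.0269]
tcp_rot: [0.691, 0.175, 0.68, -0.173]
contact_force: [-2.3, -0.5, 7.4]
finger_gap: 0.08
```

```bash
python3 - <<'E'
from h import *
s=log(); print(s['joint_pos'],s['tool_pos'],s['time_s'],s['contact_force'],s['finger_gap']);p,R,_=tool();print(R)
E
```

```text
[ 0.4352  0.6155  0.0057  0.9467 -0.0075  0.9334] [0.5776 0.3543 0.0269] 8.7 [-2.2673 -0.5461  7.4154] 0.07959745705713944
[[ 0.016   0.4778  0.8783]
 [-0.0008  0.8784 -0.4779]
 [-0.9999  0.007   0.0145]]
```

```bash
python3 - <<'E'
from h import *
im=save('wrist','w3'); im2=save('scene','s3')
cv2.imwrite('pics/c8.png',cv2.resize(im2[180:300,270:400,::-1],None,fx=5,fy=5,interpolation=2))
E
```

```text
(no output)
```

View pics/w3.png

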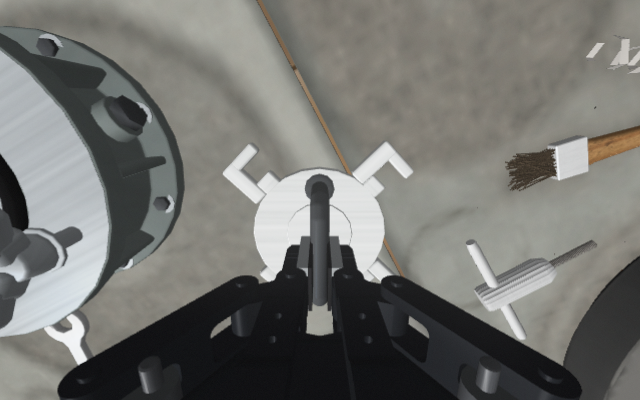

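View pics/c8.png

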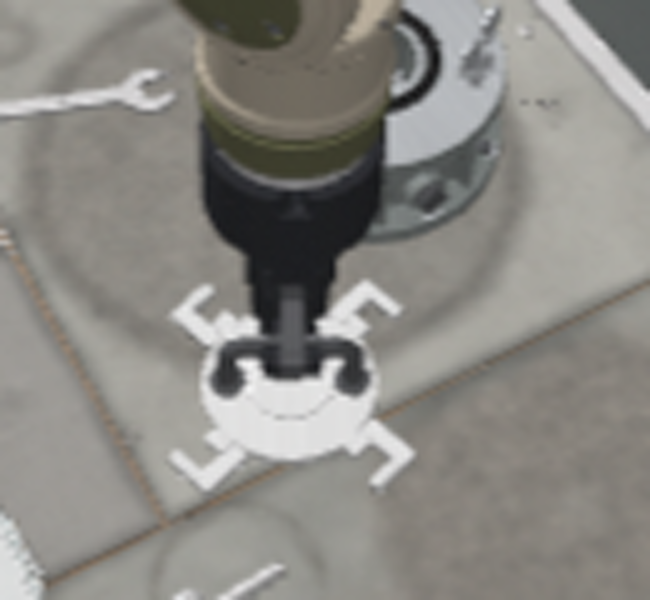

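Call:
jog_arm([
  {"offset": [-0.01, 0, 0], "twist": 0, "fingers": -1},
  {"offset": [-0.025, 0, 0], "twist": 0, "fingers": -1},
  {"offset": [-0.04, 0, 0], "twist": 0, "fingers": -1},
  {"offset": [-0.04, 0, 0], "twist": 0, "fingers": -1},
])

```text
time_s: 9.13
tool_pos: [0.5776, 0.3547, 0.0678]
tcp_rot: [0.691, 0.176, 0.679, -0.173]
contact_force: [1.6, 0.5, -2.0]
finger_gap: 0.085
```

```bash
python3 - <<'E'
from h import *
im=save('wrist','w4'); im2=save('scene','s4')
cv2.imwrite('pics/c9.png',cv2.resize(im2[150:300,250:400,::-1],None,fx=4,fy=4,interpolation=2))
s=log(); print(s['joint_pos'],s['tool_pos'],s['time_s'],s['contact_force'],s['moment'],s['finger_gap']);p,R,_=tool();print(R)
E
```

```text
[ 0.4355  0.5839  0.0499  1.025  -0.0074  0.9338] [0.5763 0.3539 0.0646] 9.2333 [ 0.2496 -1.0977 -2.8733] [-0.0255  0.0023 -0.0243] 0.08102581141923187
[[ 0.0138  0.4779  0.8783]
 [-0.0018  0.8784 -0.4779]
 [-0.9999  0.005   0.013 ]]
```

View pics/w4.png

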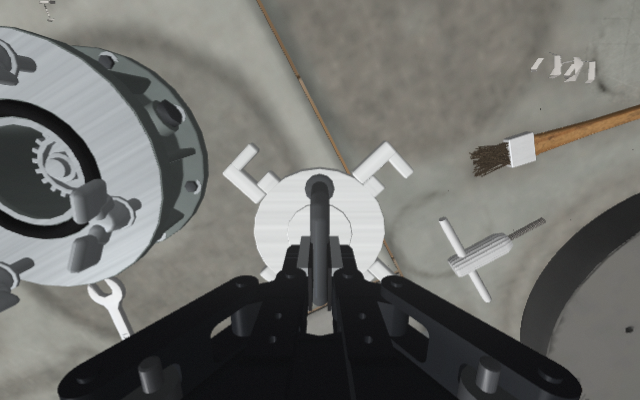

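View pics/c9.png

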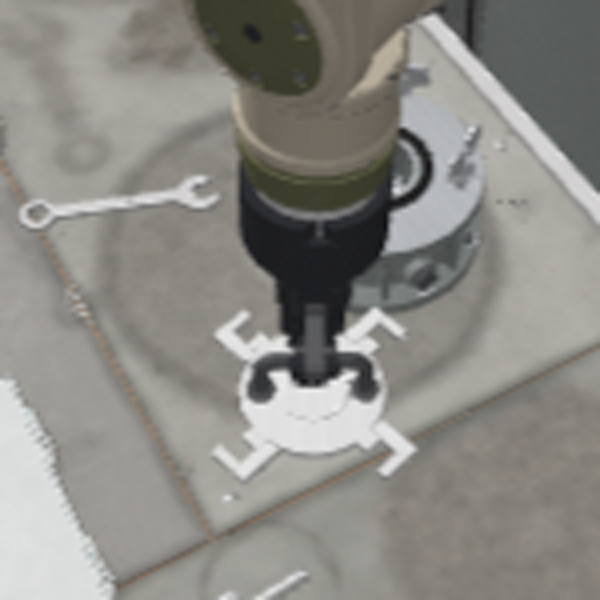

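```bash
python3 - <<'E'
from h import *
rows([[.57,.348,.165],[.465,.2375,.165]])
E
```

```text
[-0.1   -0.008 -0.001] None
[-0.102 -0.155 -0.041] None
```

Call:
jog_arm([
  {"offset": [-0.03, 0, 0], "twist": 0, "fingers": -1},
  {"offset": [-0.065, -0.003, 0], "twist": 0, "fingers": -1},
  {"offset": [-0.1, -0.008, -0.001], "twist": 3, "fingers": -1},
  {"offset": [-0.101, -0.035, -0.008], "twist": 7, "fingers": -1},
  {"offset": [-0.101, -0.065, -0.016], "twist": 11, "fingers": -1},
  {"offset": [-0.102, -0.095, -0.024], "twist": 14, "fingers": -1},
  {"offset": [-0.102, -0.125, -0.032], "twist": 17.4, "fingers": -1},
  {"offset": [-0.102, -0.148, -0.039], "twist": 17.4, "fingers": -1},
  {"offset": [-0.102, -0.155, -0.041], "twist": 17.4, "fingers": -1},
  {"offset": [-0.102, -0.155, -0.041], "twist": 17.4, "fingers": -1},
  {"offset": [-0.102, -0.155, -0.041], "twist": 17.4, "fingers": -1},
])

```text
time_s: 10.15
tool_pos: [0.4646, 0.2375, 0.1643]
tcp_rot: [0.655, 0.277, 0.647, -0.275]
contact_force: [0.6, -0.0, -3.4]
finger_gap: 0.085
```

```bash
python3 - <<'E'
from h import *
s=log(); print(s['joint_pos'],s['tool_pos'],s['time_s'],s['contact_force'],s['moment'],s['finger_gap']);p,R,_=tool();print(R)
import pickle; w=cp('wrist'); pickle.dump(w,open('w5.pkl','wb'))
im=save('wrist','w5'); im2=save('top','t5')
cv2.imwrite('pics/c10.png',cv2.resize(im2[170:280,240:370,::-1],None,fx=5,fy=5,interpolation=2))
E
```

```text
[ 0.3221  0.233  -0.229   1.098  -0.006   1.1244] [0.4646 0.2375 0.1643] 10.15 [ 0.586  -0.0145 -3.3547] [ 0.0099 -0.0198 -0.0022] 0.08453394746453802
[[ 0.0122  0.7189  0.695 ]
 [-0.0023  0.6951 -0.7189]
 [-0.9999  0.0072  0.0101]]
```

View pics/w5.png

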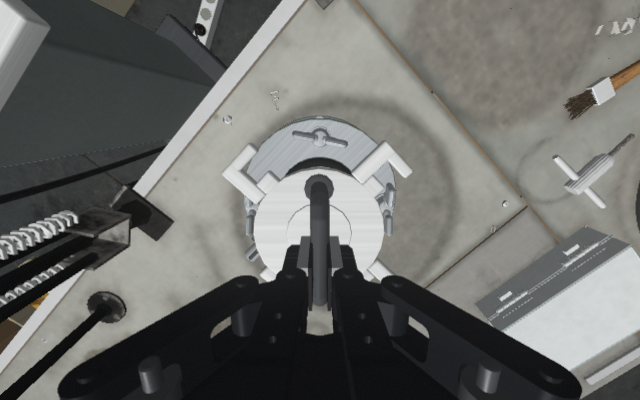

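View pics/c10.png

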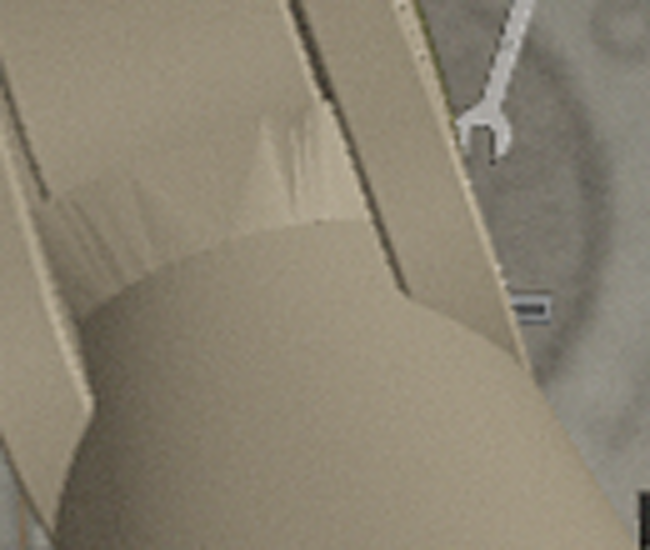

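```bash
python3 - <<'E'
from h import *
im=cv2.imread('pics/w5.png'); cv2.imwrite('pics/c11.png',cv2.resize(im[105:285,215:425],None,fx=3.8,fy=3.3,interpolation=2)[:600])
E
```

```text
(no output)
```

View pics/c11.png

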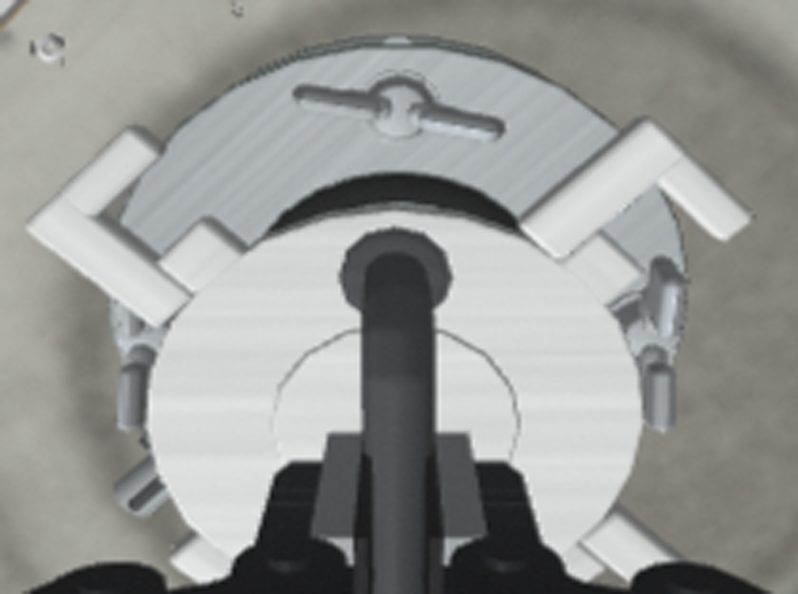

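```bash
python3 - <<'E'
from h import *
import pickle
from scipy.optimize import least_squares
w=pickle.load(open('w5.pkl','rb')); p,R,_=tool()
f=lambda L:[[215+u/3.8,105+v/3.3] for u,v in L]
def fit(L,z,r):
    Q=onz(f(L),z,w)[:,:2]; o=least_squares(lambda v:np.hypot(*(Q-v).T)-r,Q.mean(0)+R[:2,2]*.02); return o.x,o.fun*1000
zc=p[2]+.0101-.030
c,_=fit([(148,415),(640,415),(395,207),(260,243),(535,243),(155,470),(635,470)],zc,.042); print('cover',c,_)
h,_=fit([(395,45),(165,150),(625,130),(112,300),(685,300)],.062,.071); print('flange',h,_)
k,_=fit([(395,172),(285,222),(510,216)],.066,.036);print('ring',k,_)
B=onz(f([(398,105)]),.097,w)[0,:2]; print('screw b',B)
print('wing b',[np.degrees(np.arctan2(v[1],v[0])) for v in [np.diff(onz(f([(296,92),(502,131)]),.098,w)[:,:2],axis=0)[0]]])
for n,x in (('cover-tcp',c-p[:2]),('h-tcp',h-p[:2]),('ring',k-p[:2])): print(n, x@R[:2,1]*1e3, x@R[:2,2]*1e3)
# lug angle: corner points of right upper lug & left
for z,L in ((zc,[(650,120),(750,215),(30,228),(135,128)]),):
    Q=onz(f(L),z,w)[:,:2]-c; print(np.degrees(np.arctan2(Q[:,1],Q[:,0])),np.hypot(*Q.T))
E
```

```text
cover [0.4627 0.2382] [-0.4768 -0.7648  0.4081 -0.286   0.0575  0.2798  0.3946]
flange [0.4653 0.2381] [ 0.1534 -0.6671  0.5092 -0.7527 -1.6359]
ring [0.4635 0.2397] [ 0.6049 -0.4505 -0.4461]
screw b [0.4238 0.2796]
wing b [np.float64(31.903104939320578)]
cover-tcp -1.8310788597428345 -1.9794865381836573
h-tcp 0.010498301410993009 -0.11982198123214405
ring -0.13829978256063727 -2.5277099184877843
[ 100.0657   80.1872 -169.9412  169.0569] [0.0696 0.0692 0.0692 0.069 ]
```

Call:
jog_arm([
  {"offset": [0.015, 0.001, 0], "twist": 0, "fingers": -1},
  {"offset": [0.035, 0.001, 0], "twist": 0, "fingers": -1},
  {"offset": [0.055, 0.001, 0], "twist": 0, "fingers": -1},
  {"offset": [0.064, 0.001, 0], "twist": 0, "fingers": -1},
  {"offset": [0.067, 0.001, 0], "twist": 0, "fingers": -1},
  {"offset": [0.069, 0.001, 0], "twist": 0, "fingers": -1},
  {"offset": [0.069, 0.001, 0], "twist": 0, "fingers": -1},
])

```text
time_s: 10.83
tool_pos: [0.4664, 0.2382, 0.0957]
tcp_rot: [0.655, 0.277, 0.647, -0.275]
contact_force: [-0.0, 0.1, -2.9]
finger_gap: 0.082
```

Call:
jog_arm([
  {"offset": [0.0015, 0, 0], "twist": 0, "fingers": -1},
  {"offset": [0.003, 0, 0], "twist": 0, "fingers": -1},
  {"offset": [0.003, 0, 0], "twist": 0, "fingers": -1},
])

```text
time_s: 11.08
tool_pos: [0.4663, 0.238, 0.093]
tcp_rot: [0.656, 0.277, 0.646, -0.275]
contact_force: [0.2, 0.4, -3.4]
finger_gap: 0.077
```

```bash
python3 - <<'E'
from h import *
s=log(); print(s['joint_pos'],s['tool_pos'],s['time_s'],s['contact_force'],s['moment'],s['finger_gap']);p,R,_=tool();print(R)
im=save('wrist','w6'); im2=save('scene','s6')
cv2.imwrite('pics/c12.png',np.vstack([cv2.resize(im[105:285,215:425,::-1],None,fx=2.5,fy=2,interpolation=2),cv2.resize(im2[140:230,290:395,::-1],(525,240),interpolation=2)]))
E
```

```text
[ 0.3222  0.2912 -0.3385  0.9296 -0.0063  1.1241] [0.4663 0.238  0.093 ] 11.0833 [ 0.2208  0.3774 -3.3766] [-0.0037  0.0455 -0.0344] 0.07727653628388755
[[ 0.0129  0.7187  0.6952]
 [-0.0024  0.6953 -0.7187]
 [-0.9999  0.0076  0.0107]]
```

View pics/c12.png

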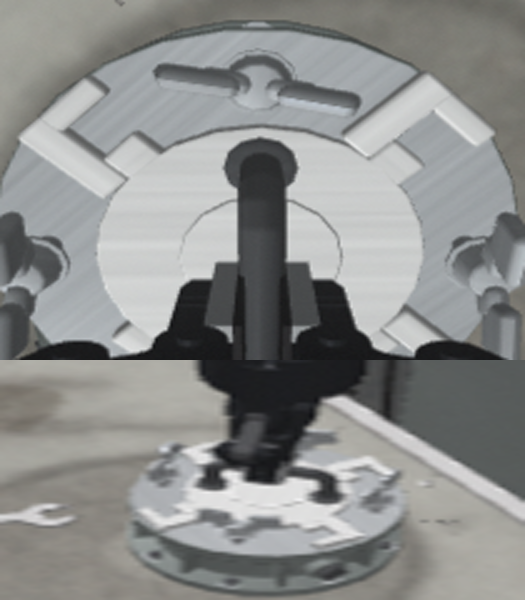

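Call:
jog_arm([
  {"offset": [0.001, 0, 0], "twist": 0, "fingers": -1},
  {"offset": [0.002, 0, 0], "twist": 0, "fingers": -1},
  {"offset": [0.002, 0, 0], "twist": 0, "fingers": -1},
])

```text
time_s: 11.43
tool_pos: [0.4662, 0.2379, 0.092]
tcp_rot: [0.656, 0.277, 0.646, -0.275]
contact_force: [-3.7, -1.1, 8.0]
finger_gap: 0.084
```

Call:
jog_arm([
  {"offset": [-0.0005, 0, 0], "twist": 6, "fingers": -1},
  {"offset": [-0.0005, 0, 0], "twist": 12, "fingers": -1},
  {"offset": [-0.0005, 0, 0], "twist": 18, "fingers": -1},
  {"offset": [-0.0005, 0, 0], "twist": 22, "fingers": -1},
  {"offset": [-0.0005, 0, 0], "twist": 22, "fingers": -1},
], grip_force=40)

```text
time_s: 11.85
tool_pos: [0.4673, 0.2381, 0.0923]
tcp_rot: [0.591, 0.398, 0.581, -0.393]
contact_force: [0.5, -1.3, 3.3]
finger_gap: 0.082
```

```bash
python3 - <<'E'
from h import *
s=log(); print(s['joint_pos'],s['tool_pos'],s['time_s'],s['contact_force'],s['moment'],s['finger_gap']);p,R,_=tool();print(R, np.degrees(np.arctan2(R[1,1],R[0,1])))
im=save('wrist','w7')
cv2.imwrite('pics/c13.png',cv2.resize(im[80:285,195:445,::-1],None,fx=3,fy=2.9,interpolation=2))
E
```

```text
[ 0.322   0.2919 -0.3395  0.9256 -0.0066  1.5099] [0.4673 0.2381 0.0923] 11.85 [ 0.4923 -1.3282  3.3232] [-0.1572 -0.164  -0.1691] 0.08237605213941247
[[ 0.0151  0.9275  0.3736]
 [-0.002   0.3736 -0.9276]
 [-0.9999  0.0133  0.0075]] 21.942303510990016
```

View pics/c13.png

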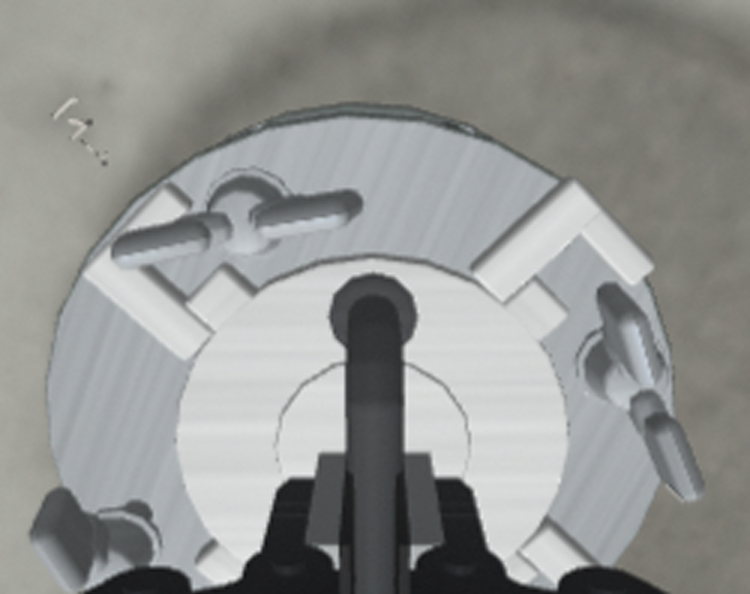

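Call:
jog_arm([
  {"offset": [0, -0.001, 0], "twist": 6, "fingers": -1},
  {"offset": [0, -0.001, 0], "twist": 12, "fingers": -1},
  {"offset": [0, -0.001, 0], "twist": 18, "fingers": -1},
  {"offset": [0, -0.001, 0], "twist": 18, "fingers": -1},
])

```text
time_s: 12.23
tool_pos: [0.4662, 0.2376, 0.0921]
tcp_rot: [0.521, 0.485, 0.512, -0.48]
contact_force: [0.4, -0.9, 5.7]
finger_gap: 0.084
```

```bash
python3 - <<'E'
from h import *
s=log(); print(s['joint_pos'],s['tool_pos'],s['time_s'],s['contact_force'],s['moment'],s['finger_gap']);p,R,_=tool();print(R, np.degrees(np.arctan2(R[1,1],R[0,1])))
im=save('wrist','w8')
cv2.imwrite('pics/c14.png',cv2.resize(im[80:285,195:445,::-1],None,fx=3,fy=2.9,interpolation=2))
E
```

```text
[ 0.3219  0.2903 -0.3421  0.9252 -0.0069  1.8241] [0.4662 0.2376 0.0921] 12.2333 [ 0.4407 -0.8899  5.6612] [-0.2203 -0.0963 -0.056 ] 0.08416815091070962
[[ 0.0147  0.9975  0.0685]
 [-0.0024  0.0685 -0.9976]
 [-0.9999  0.0145  0.0034]] 3.9277759035984134
```

View pics/c14.png

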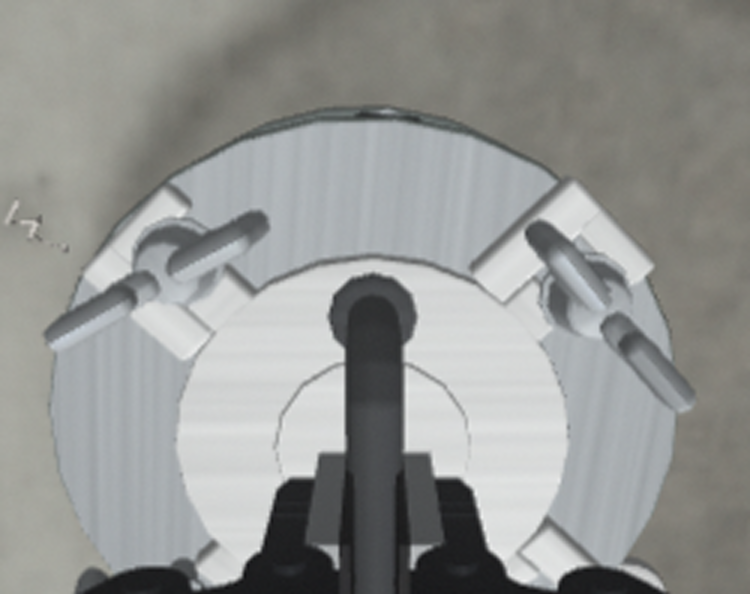

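Call:
jog_arm([
  {"offset": [0, -0.001, 0], "twist": 3, "fingers": -1},
  {"offset": [0, -0.001, 0], "twist": 6, "fingers": -1},
  {"offset": [0, -0.001, 0], "twist": 6, "fingers": -1},
])

```text
time_s: 12.53
tool_pos: [0.4652, 0.2374, 0.0921]
tcp_rot: [0.496, 0.511, 0.487, -0.505]
contact_force: [1.1, -1.5, 5.8]
finger_gap: 0.08
```

```bash
python3 - <<'E'
from h import *
s=log(); print(s['joint_pos'],s['tool_pos'],s['time_s'],s['contact_force'],s['moment'],s['finger_gap']);p,R,_=tool();print(R, np.degrees(np.arctan2(R[1,1],R[0,1])))
im=save('wrist','w9')
cv2.imwrite('pics/c15.png',cv2.resize(im[80:285,195:445,::-1],None,fx=3,fy=2.9,interpolation=2))
E
```

```text
[ 0.3223  0.2887 -0.3444  0.9245 -0.0073  1.9267] [0.4652 0.2374 0.0921] 12.5333 [ 1.1193 -1.4785  5.7867] [-0.4015 -0.1411  0.2261] 0.07956515842284148
[[ 0.0148  0.9993 -0.0336]
 [-0.0028 -0.0336 -0.9994]
 [-0.9999  0.0149  0.0023]] -1.9252912669906717
```

View pics/c15.png

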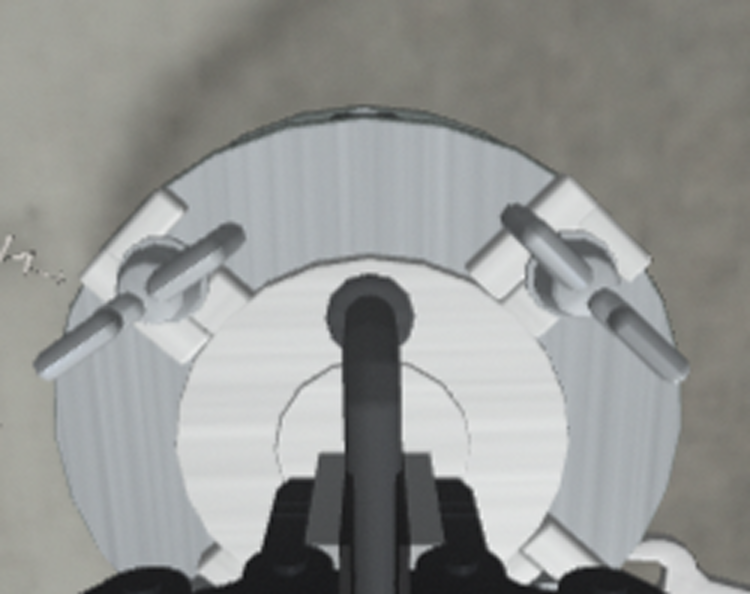

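Call:
jog_arm([
  {"offset": [0, 0, 0], "twist": 3, "fingers": -1},
  {"offset": [0, 0, 0], "twist": 3, "fingers": -1},
])

```text
time_s: 12.75
tool_pos: [0.4648, 0.237, 0.0921]
tcp_rot: [0.483, 0.523, 0.474, -0.518]
contact_force: [-0.4, -3.6, 6.0]
finger_gap: 0.08
```

```bash
python3 - <<'E'
from h import *
s=log(); print(s['joint_pos'],s['tool_pos'],s['time_s'],s['contact_force'],s['moment'],s['finger_gap']);p,R,_=tool();print(np.degrees(np.arctan2(R[1,1],R[0,1])))
E
```

```text
[ 0.3222  0.2886 -0.3447  0.9253 -0.0081  1.9778] [0.4648 0.237  0.0921] 12.75 [-0.3983 -3.5858  5.9777] [-0.6656 -0.0028  0.6503] 0.08006053463913135
-4.8599457377089355
```

Call:
jog_arm([
  {"offset": [0, 0, 0], "twist": 0, "fingers": -0.4},
  {"offset": [0, 0, 0], "twist": -2, "fingers": -0.3},
  {"offset": [-0.005, 0, 0], "twist": -2, "fingers": -0.3},
  {"offset": [-0.035, 0, 0], "twist": -8, "fingers": -0.3},
  {"offset": [-0.07, 0, 0.0], "twist": -15, "fingers": -0.4},
  {"offset": [-0.1, 0, 0.03], "twist": -22, "fingers": -0.5},
  {"offset": [-0.11, 0, 0.05], "twist": -29, "fingers": -0.5},
  {"offset": [-0.11, 0, 0.06], "twist": -36, "fingers": -0.5},
  {"offset": [-0.11, 0, 0.06], "twist": -36, "fingers": -0.5},
])

```text
time_s: 13.5
tool_pos: [0.4579, 0.1766, 0.2026]
tcp_rot: [0.621, 0.349, 0.611, -0.346]
contact_force: [0.1, -0.2, 0.0]
finger_gap: 0.252
```

```bash
python3 - <<'E'
from h import *
s=log(); print(s['joint_pos'],s['tool_pos'],s['time_s'],s['contact_force'],s['moment'],s['finger_gap']);p,R,_=tool();print(R,np.degrees(np.arctan2(R[1,1],R[0,1])))
import pickle; pickle.dump(cp('wrist'),open('w10.pkl','wb'))
im=save('wrist','w10')
E
```

```text
[ 0.2077  0.1515 -0.2341  1.1719 -0.0054  1.2353] [0.4579 0.1766 0.2026] 13.5 [ 0.0552 -0.2128  0.0054] [ 0.0081 -0.0435 -0.0134] 0.2515819798360358
[[ 0.0141  0.856   0.5168]
 [-0.0025  0.5169 -0.856 ]
 [-0.9999  0.0108  0.0094]] 31.126401135981176
```

View pics/w10.png

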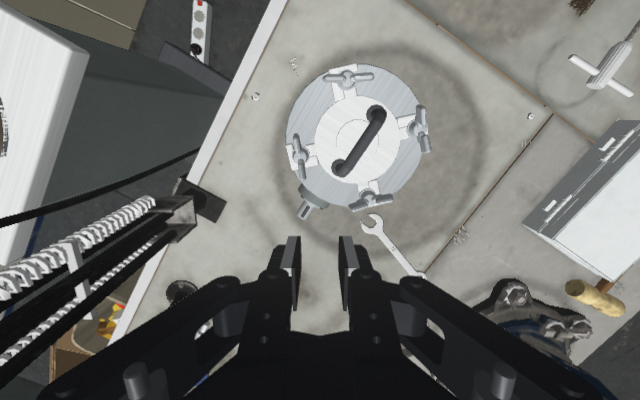

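```bash
python3 - <<'E'
import cv2
im=cv2.imread('pics/w10.png')
cv2.imwrite('pics/c16.png',cv2.resize(im[55:220,275:440],None,fx=4.5,fy=3.6,interpolation=2))
E
```

```text
(no output)
```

View pics/c16.png

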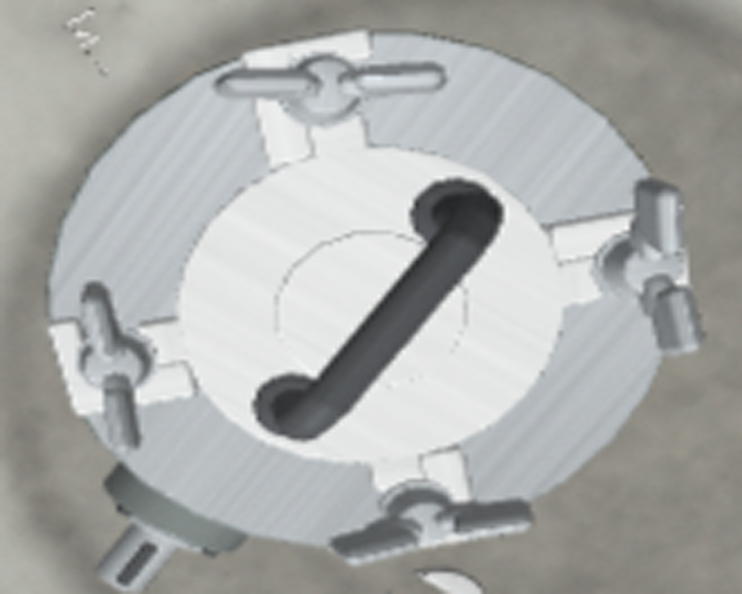

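```bash
cat > m16.py <<'E'
from h import *
import pickle
from scipy.optimize import least_squares
w=pickle.load(open('w10.pkl','rb'))
f=lambda L:[[275+u/4.5,55+v/3.6] for u,v in L]
def ang(v): return np.degrees(np.arctan2(v[1],v[0]))
d=np.diff(onz(f([(288,403),(455,208)]),.073,w)[:,:2],axis=0)[0]; print('handle feet',ang(d),np.hypot(*d))
d=np.diff(onz(f([(305,420),(482,215)]),.110,w)[:,:2],axis=0)[0]; print('handle bar',ang(d))
fit=lambda L,z,r: least_squares(lambda v:np.hypot(*(onz(f(L),z,w)[:,:2]-v).T)-r,[.463,.239])
o=fit([(178,310),(565,310),(370,145),(230,420),(500,430),(230,200),(520,200),(370,463)],.073,.042); print('disc',o.x,o.fun*1e3); c=o.x
o=fit([(48,300),(375,30),(520,65),(640,160),(655,370),(555,490),(330,548),(110,180)],.062,.071); print('flange',o.x,o.fun*1e3); h=o.x
T={'b':[(220,82),(442,75)],'c':[(95,290),(123,440)],'a':[(658,185),(680,348)],'d':[(335,548),(528,515)]}
for k in T:
    A=onz(f(T[k]),.099,w)[:,:2]; m=A.mean(0); v=A[1]-A[0]; print(k,m,'az',ang(m-h),np.hypot(*(m-h)),'wing',ang(v),np.hypot(*v))
L=[(243,48),(370,33)]
Q=onz(f(L),.073,w)[:,:2]-c; print('lug corners',[ang(q) for q in Q],np.hypot(*Q.T))
E
python3 m16.py
```

```text
handle feet 87.69258191048525 0.06167146067244117
handle bar 87.76561207942004
disc [0.4652 0.2379] [-0.0036 -0.3867  0.7154  0.1587  1.792   0.576  -0.3536 -0.5666]
flange [0.4656 0.2373] [ 0.1893  0.98   -0.639  -0.7134 -2.0777 -1.0549 -1.0316 -4.3565]
b [0.425  0.2782] az 134.80597787338192 0.05758693914104153 wing 33.22079351913204 0.04057009210548611
c [0.423  0.2004] az -139.0310037057336 0.0563704219141825 wing -51.62760722939125 0.03734906515886604
a [0.5039 0.2766] az 45.6893785682951 0.05484556930371055 wing -46.296482583787906 0.03911478645493631
d [0.5019 0.1977] az -47.50000376589201 0.05380386394070831 wing 43.67336230395306 0.04084396219392258
lug corners [np.float64(144.74670938838668), np.float64(123.85747020006131)] [0.0714 0.0689]
```

```bash
python3 - <<'E'
from h import *
rows([[.4253,.279,.17],[.4253,.279,.09]])
E
```

```text
[ 0.031  0.024 -0.104] None
[ 0.111  0.023 -0.105] None
```

Call:
jog_arm([
  {"offset": [0.005, 0.004, -0.018], "twist": -7, "fingers": -0.45},
  {"offset": [0.01, 0.008, -0.035], "twist": -14, "fingers": -0.45},
  {"offset": [0.015, 0.012, -0.053], "twist": -21, "fingers": -0.45},
  {"offset": [0.02, 0.016, -0.07], "twist": -28, "fingers": -0.45},
  {"offset": [0.025, 0.02, -0.088], "twist": -35, "fingers": -0.45},
  {"offset": [0.031, 0.024, -0.104], "twist": -42, "fingers": -0.45},
  {"offset": [0.031, 0.024, -0.104], "twist": -49, "fingers": -0.45},
  {"offset": [0.031, 0.024, -0.104], "twist": -56, "fingers": -0.45},
  {"offset": [0.031, 0.024, -0.104], "twist": -63, "fingers": -0.45},
  {"offset": [0.031, 0.024, -0.104], "twist": -70, "fingers": -0.45},
  {"offset": [0.031, 0.024, -0.104], "twist": -77, "fingers": -0.45},
  {"offset": [0.031, 0.024, -0.104], "twist": -79, "fingers": -0.45},
  {"offset": [0.031, 0.024, -0.104], "twist": -79, "fingers": -0.45},
], grip_force=20)

```text
time_s: 14.63
tool_pos: [0.424, 0.28, 0.1684]
tcp_rot: [0.7, -0.124, 0.693, 0.121]
contact_force: [-0.2, 0.2, 0.3]
finger_gap: 0.269
```

```bash
python3 - <<'E'
from h import *
s=log(); print(s['joint_pos'],s['tool_pos'],s['time_s'],s['contact_force'],s['moment'],s['finger_gap']);p,R,_=tool();print(R,np.degrees(np.arctan2(R[1,1],R[0,1])))
im=save('wrist','w11')
rows([[.4253,.279,.09]])
E
```

```text
[ 0.4297  0.2076 -0.2511  1.1043 -0.0069  0.0812] [0.424  0.28   0.1684] 14.6333 [-0.1911  0.1974  0.3447] [-0.0156 -0.0163  0.0226] 0.2694769864478945
[[ 0.0099 -0.3414  0.9398]
 [-0.0031  0.9399  0.3415]
 [-0.9999 -0.0063  0.0083]] 109.96528546696172
[ 0.079 -0.001  0.   ] None
```

View pics/w11.png

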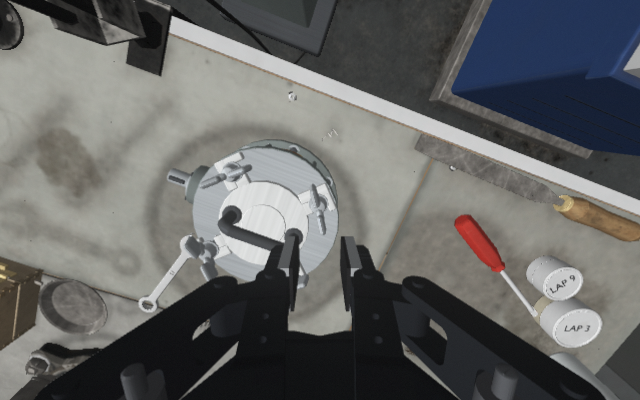

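```bash
python3 - <<'E'
from h import *
p,R,_=tool(); w=cp('wrist')
print(proj([p,p+R[:,0]*.03,p+R[:,0]*.07,[.4253,.279,.097],[.5045,.2772,.097],[.4235,.1998,.097],[.5027,.198,.097]],w))
im=cv2.imread('pics/w11.png'); cv2.imwrite('pics/c17.png',cv2.resize(im[130:310,170:390],None,fx=3.5,fy=3.3,interpolation=2))
E
```

```text
[[319.5126 251.2323]
 [319.4718 230.6884]
 [319.4336 211.4456]
 [318.4528 211.1038]
 [286.8613 288.3101]
 [225.3783 176.9565]
 [201.1785 259.831 ]]
```

View pics/c17.png

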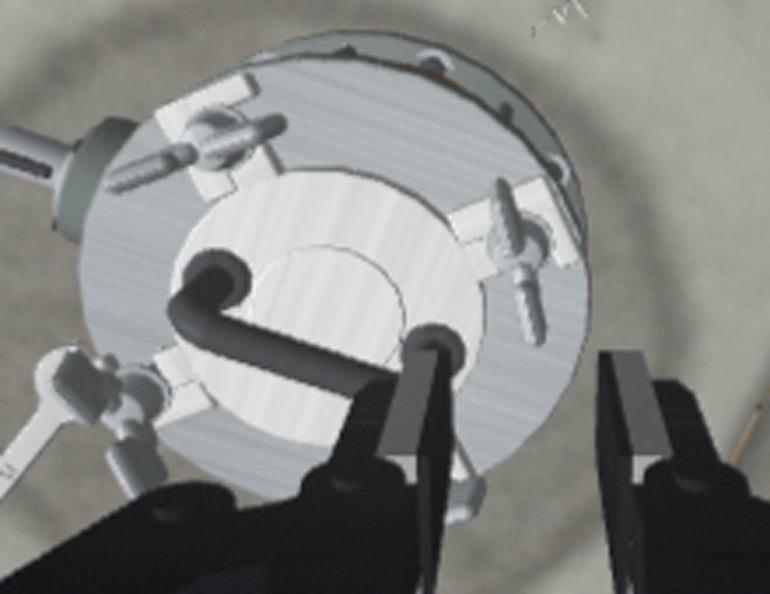

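Call:
jog_arm([
  {"offset": [0.03, -0.001, -0.002], "twist": 0, "fingers": -0.45},
  {"offset": [0.055, -0.001, -0.002], "twist": 0, "fingers": -0.45},
  {"offset": [0.07, -0.001, -0.002], "twist": 0, "fingers": -0.45},
  {"offset": [0.077, -0.001, -0.002], "twist": 0, "fingers": -0.45},
  {"offset": [0.077, -0.001, -0.002], "twist": 0, "fingers": -0.45},
])

```text
time_s: 15.1
tool_pos: [0.4226, 0.2771, 0.0904]
tcp_rot: [0.699, -0.124, 0.694, 0.12]
contact_force: [-0.6, 0.0, 0.3]
finger_gap: 0.273
```

```bash
python3 - <<'E'
from h import *
s=log(); print(s['tool_pos'],s['time_s'],s['contact_force'],s['moment'],s['finger_gap'])
im=save('wrist','w12'); cv2.imwrite('pics/c18.png',cv2.resize(im[130:310,220:420,::-1],None,fx=3.5,fy=3.3,interpolation=2))
E
```

```text
[0.4226 0.2771 0.0904] 15.1 [-0.6169  0.0455  0.2665] [-0.0653  0.0626  0.0252] 0.2729930927530351
```

View pics/c18.png

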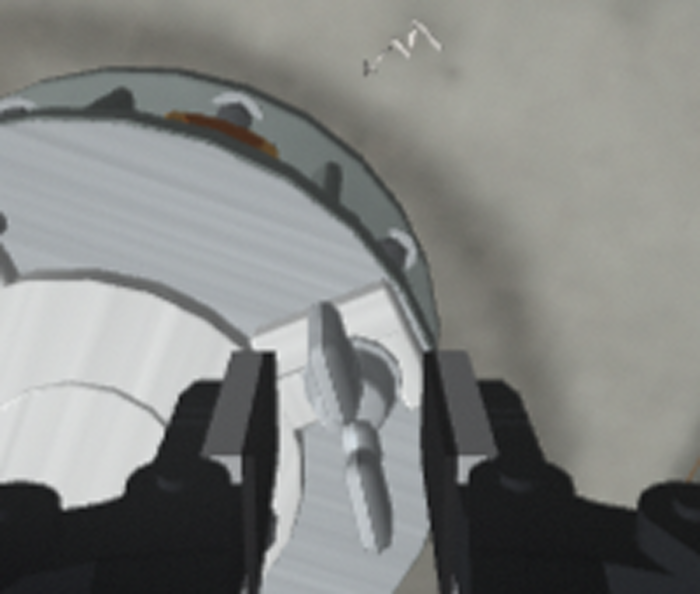

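Call:
jog_arm([
  {"offset": [0, 0, 0], "twist": 0, "fingers": -0.7},
  {"offset": [0, 0, 0], "twist": 0, "fingers": -0.8},
  {"offset": [0, 0, 0], "twist": 0, "fingers": -0.8},
], grip_force=20)

```text
time_s: 15.4
tool_pos: [0.4248, 0.278, 0.0933]
tcp_rot: [0.701, -0.124, 0.692, 0.122]
contact_force: [-0.1, 1.9, -1.6]
finger_gap: 0.102
```

```bash
python3 - <<'E'
from h import *
s=log(); print(s['tool_pos'],s['time_s'],s['contact_force'],s['moment'],s['finger_gap'])
im=save('wrist','w13'); cv2.imwrite('pics/c19.png',cv2.resize(im[130:310,220:420,::-1],None,fx=3.5,fy=3.3,interpolation=2))
E
```

```text
[0.4248 0.278  0.0933] 15.4 [-0.0663  1.9301 -1.6082] [ 0.2025 -0.0162  0.055 ] 0.10199331583850794
```

View pics/c19.png

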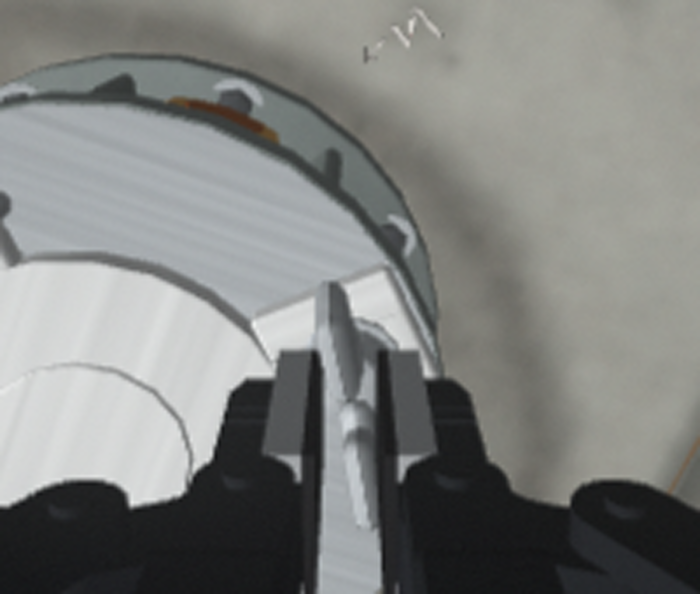

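Call:
jog_arm([
  {"offset": [0, 0, 0], "twist": 7, "fingers": -0.8},
  {"offset": [0, 0, 0], "twist": 14, "fingers": -0.8},
  {"offset": [0, 0, 0], "twist": 21, "fingers": -0.8},
  {"offset": [0, 0, 0], "twist": 28, "fingers": -0.8},
  {"offset": [0, 0, 0], "twist": 28, "fingers": -0.8},
])

```text
time_s: 15.87
tool_pos: [0.4246, 0.2783, 0.0926]
tcp_rot: [0.71, 0.05, 0.701, -0.05]
contact_force: [0.6, 4.0, -4.0]
finger_gap: 0.104
```

```bash
python3 - <<'E'
from h import *
s=log(); print(s['tool_pos'],s['time_s'],s['contact_force'],s['moment'],s['finger_gap']); p,R,_=tool();print(np.degrees(np.arctan2(R[1,1],R[0,1])))
im=save('wrist','w14'); cv2.imwrite('pics/c20.png',cv2.resize(im[130:310,220:420,::-1],None,fx=3.5,fy=3.3,interpolation=2))
E
```

```text
[0.4246 0.2783 0.0926] 15.8667 [ 0.6286  4.0201 -4.0352] [ 0.7671 -0.1485  0.0574] 0.10369803229502297
81.88863013731672
```

View pics/c20.png

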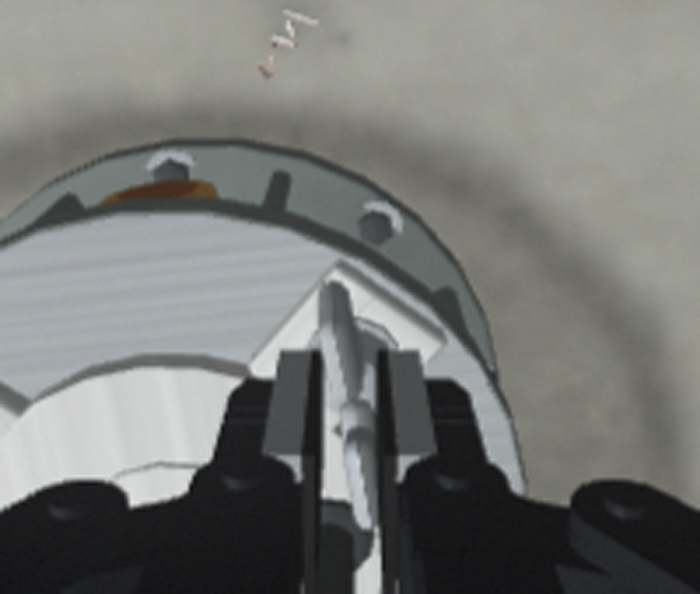

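Call:
jog_arm([
  {"offset": [0, 0, 0], "twist": 7, "fingers": -0.8},
  {"offset": [0, 0, 0], "twist": 14, "fingers": -0.8},
  {"offset": [0, 0, 0], "twist": 21, "fingers": -0.8},
  {"offset": [0, 0, 0], "twist": 28, "fingers": -0.8},
  {"offset": [0, 0, 0], "twist": 35, "fingers": -0.8},
  {"offset": [0, 0, 0], "twist": 35, "fingers": -0.8},
])

```text
time_s: 16.42
tool_pos: [0.4249, 0.2787, 0.0926]
tcp_rot: [0.662, 0.261, 0.654, -0.257]
contact_force: [2.1, 5.4, -4.6]
finger_gap: 0.102
```

```bash
cat > st.py <<'E'
from h import *
import sys
s=log(); p,R,_=tool(); print(s['tool_pos'],round(s['time_s'],2),'F',s['contact_force'].round(1),'M',s['moment'].round(3),'gap',round(s['finger_gap'],3),'psi',round(np.degrees(np.arctan2(R[1,1],R[0,1])),1),'q',s['joint_pos'].round(2))
E
python3 st.py
```

```text
[0.4249 0.2787 0.0926] 16.42 F [ 2.1  5.4 -4.6] M [ 1.052 -0.387  0.022] gap 0.102 psi 47.0 q [ 0.43  0.26 -0.38  0.92 -0.01  1.18]
```

Call:
jog_arm([
  {"offset": [0, 0, 0], "twist": 6, "fingers": -0.8},
  {"offset": [0, 0, 0], "twist": 6, "fingers": -0.8},
])

```text
time_s: 16.58
tool_pos: [0.4251, 0.2788, 0.0927]
tcp_rot: [0.648, 0.295, 0.639, -0.291]
contact_force: [2.5, 5.5, -5.3]
finger_gap: 0.102
```

```bash
python3 st.py; python3 - <<'E'
from h import *
im=save('wrist','w15'); cv2.imwrite('pics/c21.png',cv2.resize(im[130:310,220:420,::-1],None,fx=3.5,fy=3.3,interpolation=2))
E
```

```text
[0.4251 0.2788 0.0927] 16.58 F [ 2.5  5.5 -5.3] M [ 1.112 -0.422  0.015] gap 0.102 psi 41.1 q [ 0.43  0.26 -0.38  0.92 -0.01  1.28]
```

View pics/c21.png

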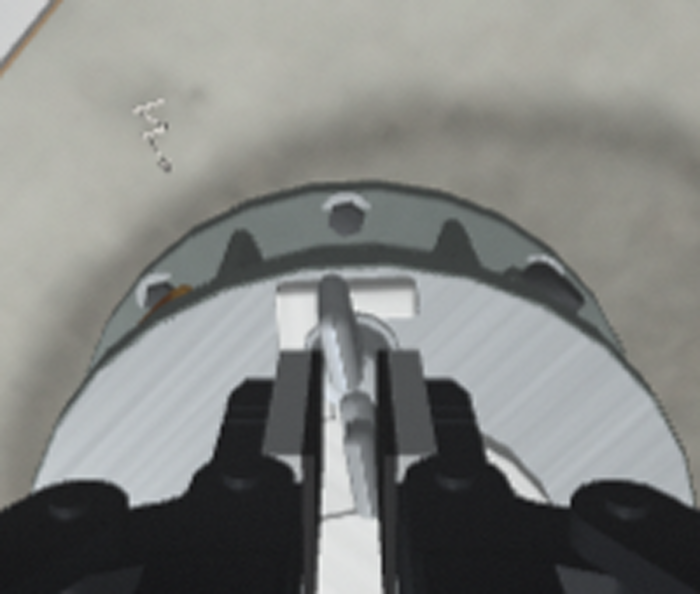

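Call:
jog_arm([
  {"offset": [0, 0, 0], "twist": 5, "fingers": -0.8},
  {"offset": [0, 0, 0], "twist": 5, "fingers": -0.8},
])

```text
time_s: 16.8
tool_pos: [0.4251, 0.2788, 0.0929]
tcp_rot: [0.635, 0.322, 0.626, -0.318]
contact_force: [3.1, 5.3, -4.7]
finger_gap: 0.099
```

```bash
python3 st.py
```

```text
[0.4251 0.2788 0.0929] 16.8 F [ 3.1  5.3 -4.7] M [ 1.074 -0.424  0.416] gap 0.099 psi 36.1 q [ 0.43  0.26 -0.38  0.92 -0.01  1.37]
```

Call:
jog_arm([
  {"offset": [0, 0, 0], "twist": 5, "fingers": -0.8},
  {"offset": [0, 0, 0], "twist": 5, "fingers": -0.8},
])

```text
time_s: 16.97
tool_pos: [0.4251, 0.2788, 0.0929]
tcp_rot: [0.62, 0.35, 0.612, -0.345]
contact_force: [3.1, 5.4, -5.6]
finger_gap: 0.099
```

```bash
python3 st.py;  python3 - <<'E'
from h import *
im=save('wrist','w16'); cv2.imwrite('pics/c22.png',cv2.resize(im[130:310,220:420,::-1],None,fx=3.5,fy=3.3,interpolation=2))
E
```

```text
[0.4251 0.2788 0.0929] 16.97 F [ 3.1  5.4 -5.6] M [ 1.122 -0.46   0.818] gap 0.099 psi 31.2 q [ 0.43  0.26 -0.38  0.92 -0.01  1.45]
```

View pics/c22.png

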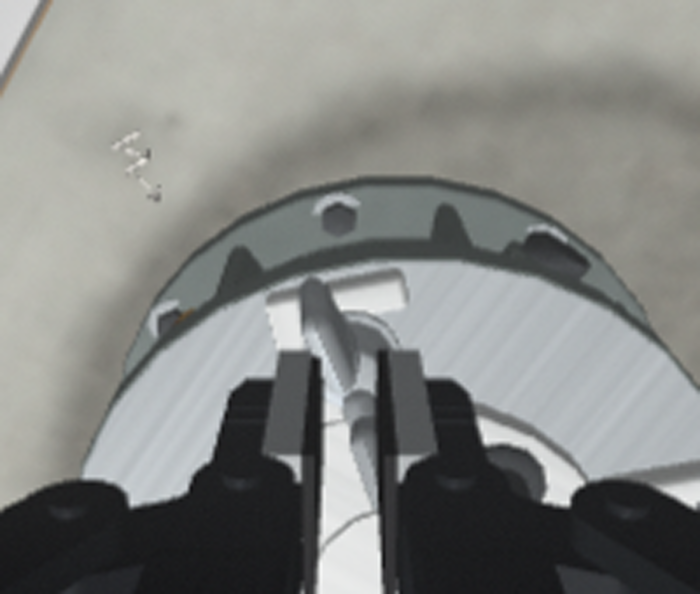

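```bash
python3 - <<'E'
from h import *
rows([[.4251,.279,.135],[.502,.1975,.135]])
E
```

```text
[-0.042  0.001  0.   ] None
[-0.041  0.024  0.11 ] None
```

Call:
jog_arm([
  {"offset": [0, 0, 0], "twist": -6, "fingers": -0.5},
  {"offset": [0, 0, 0], "twist": -8, "fingers": -0.4},
  {"offset": [-0.01, 0, 0], "twist": -8, "fingers": -0.4},
  {"offset": [-0.035, 0, 0], "twist": -11, "fingers": -0.4},
  {"offset": [-0.045, 0.002, 0.01], "twist": -18, "fingers": -0.45},
  {"offset": [-0.045, 0.006, 0.025], "twist": -25, "fingers": -0.45},
  {"offset": [-0.045, 0.009, 0.04], "twist": -32, "fingers": -0.45},
  {"offset": [-0.045, 0.012, 0.055], "twist": -39, "fingers": -0.45},
  {"offset": [-0.045, 0.015, 0.07], "twist": -46, "fingers": -0.45},
  {"offset": [-0.045, 0.018, 0.085], "twist": -53, "fingers": -0.45},
  {"offset": [-0.045, 0.021, 0.1], "twist": -60, "fingers": -0.45},
  {"offset": [-0.045, 0.024, 0.11], "twist": -67, "fingers": -0.45},
  {"offset": [-0.045, 0.024, 0.11], "twist": -74, "fingers": -0.45},
  {"offset": [-0.045, 0.024, 0.11], "twist": -79, "fingers": -0.45},
  {"offset": [-0.045, 0.024, 0.11], "twist": -79, "fingers": -0.45},
])

```text
time_s: 18.27
tool_pos: [0.5013, 0.1952, 0.1397]
tcp_rot: [0.7, -0.126, 0.692, 0.122]
contact_force: [-0.7, -0.6, 0.8]
finger_gap: 0.277
```

```bash
python3 st.py;  python3 - <<'E'
from h import *
import pickle
w=cp('wrist'); pickle.dump(w,open('w17.pkl','wb'))
im=save('wrist','w17'); p,R,_=tool()
print(proj([p,p+R[:,0]*.035,[.5027,.198,.1],[.5045,.2772,.1],[.4253,.279,.1],[.4235,.1998,.1]],w))
rows([[.502,.1975,.09]])
E
```

```text
[0.5013 0.1952 0.1397] 18.27 F [-0.7 -0.6  0.8] M [-0.023  0.021 -0.013] gap 0.277 psi 110.2 q [ 0.23  0.28 -0.23  1.05 -0.01 -0.13]
[[319.8935 251.0166]
 [319.7835 227.696 ]
 [322.8587 227.6913]
 [421.9335 263.9859]
 [477.9561 165.6313]
 [368.9425 120.2354]]
[0.05  0.002 0.001] None
```

View pics/w17.png

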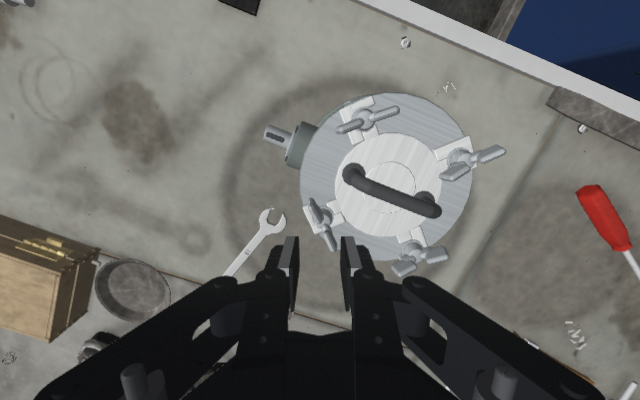

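Call:
jog_arm([
  {"offset": [0.02, 0.001, -0.002], "twist": 0, "fingers": -0.45},
  {"offset": [0.038, 0.002, -0.002], "twist": 0, "fingers": -0.45},
  {"offset": [0.048, 0.002, -0.002], "twist": 0, "fingers": -0.45},
  {"offset": [0.048, 0.002, -0.002], "twist": 0, "fingers": -0.45},
])

```text
time_s: 18.65
tool_pos: [0.4979, 0.1963, 0.0889]
tcp_rot: [0.699, -0.125, 0.693, 0.121]
contact_force: [0.3, -0.0, -0.2]
finger_gap: 0.276
```

```bash
python3 st.py;  python3 - <<'E'
from h import *
im=save('wrist','w18'); cv2.imwrite('pics/c23.png',cv2.resize(im[130:310,220:420,::-1],None,fx=3.5,fy=3.3,interpolation=2))
E
```

```text
[0.4979 0.1963 0.0889] 18.65 F [ 0.3 -0.  -0.2] M [-0.128 -0.11   0.008] gap 0.276 psi 110.0 q [ 0.23  0.32 -0.31  0.93 -0.01 -0.12]
```

View pics/c23.png

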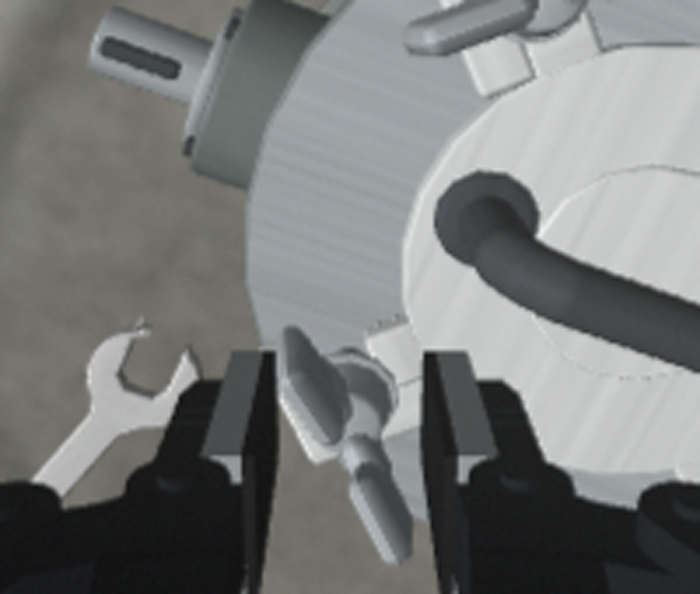

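Call:
jog_arm([
  {"offset": [0, 0, 0.003], "twist": 0, "fingers": -0.6},
  {"offset": [0, 0, 0.003], "twist": 0, "fingers": -0.8},
  {"offset": [0, 0, 0.003], "twist": 0, "fingers": -0.8},
  {"offset": [0, 0, 0.003], "twist": 7, "fingers": -0.8},
  {"offset": [0, 0, 0.003], "twist": 14, "fingers": -0.8},
  {"offset": [0, 0, 0.003], "twist": 21, "fingers": -0.8},
  {"offset": [0, 0, 0.003], "twist": 28, "fingers": -0.8},
  {"offset": [0, 0, 0.003], "twist": 28, "fingers": -0.8},
])

```text
time_s: 19.37
tool_pos: [0.5019, 0.198, 0.0905]
tcp_rot: [0.71, 0.05, 0.701, -0.051]
contact_force: [0.3, -1.4, -2.2]
finger_gap: 0.101
```

```bash
python3 st.py;  python3 - <<'E'
from h import *
im=save('wrist','w19'); cv2.imwrite('pics/c24.png',cv2.resize(im[130:310,220:420,::-1],None,fx=3.5,fy=3.3,interpolation=2))
E
```

```text
[0.5019 0.198  0.0905] 19.37 F [ 0.3 -1.4 -2.2] M [-0.24  -0.117  0.057] gap 0.101 psi 81.9 q [ 0.23  0.32 -0.3   0.94 -0.01  0.37]
```

View pics/c24.png

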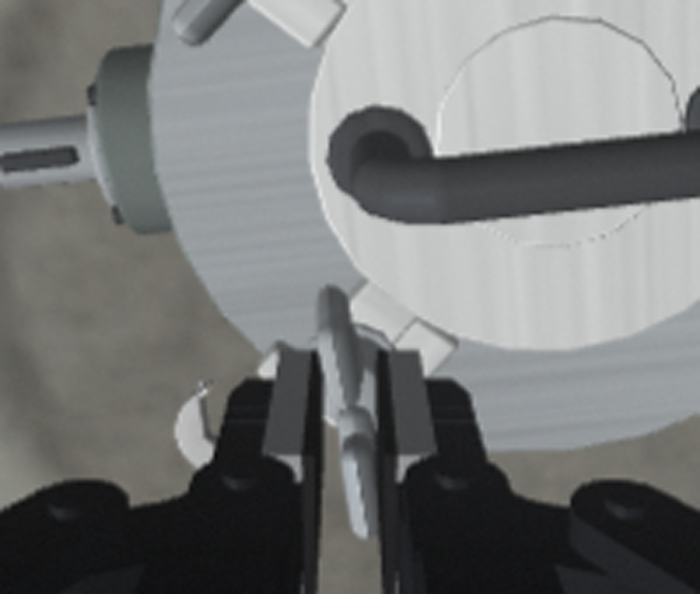

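Call:
jog_arm([
  {"offset": [0, 0, 0], "twist": 7, "fingers": -0.8},
  {"offset": [0, 0, 0], "twist": 14, "fingers": -0.8},
  {"offset": [0, 0, 0], "twist": 21, "fingers": -0.8},
  {"offset": [0, 0, 0], "twist": 28, "fingers": -0.8},
  {"offset": [0, 0, 0], "twist": 35, "fingers": -0.8},
  {"offset": [0, 0, 0], "twist": 41, "fingers": -0.8},
  {"offset": [0, 0, 0], "twist": 46, "fingers": -0.8},
  {"offset": [0, 0, 0], "twist": 46, "fingers": -0.8},
])

```text
time_s: 20.08
tool_pos: [0.5019, 0.1989, 0.0902]
tcp_rot: [0.634, 0.322, 0.627, -0.318]
contact_force: [3.4, 3.1, -9.5]
finger_gap: 0.103
```

```bash
python3 st.py
```

```text
[0.5019 0.1989 0.0902] 20.08 F [ 3.4  3.1 -9.5] M [ 0.603 -0.592  0.426] gap 0.103 psi 36.2 q [ 0.23  0.32 -0.3   0.94 -0.    1.17]
```

Same torque at the same angle as b. I'll press 4° more to confirm the stop.

Call:
jog_arm([
  {"offset": [0, 0, 0], "twist": 5, "fingers": -0.8},
  {"offset": [0, 0, 0], "twist": 5, "fingers": -0.8},
])

```text
time_s: 20.25
tool_pos: [0.5018, 0.1989, 0.0902]
tcp_rot: [0.62, 0.348, 0.613, -0.345]
contact_force: [4.3, 3.8, -10.0]
finger_gap: 0.1
```

```bash
python3 st.py; python3 - <<'E'
from h import *
rows([[.502,.199,.135],[.5035,.276,.135]])
E
```

```text
[0.5018 0.1989 0.0902] 20.25 F [  4.3   3.8 -10. ] M [ 0.759 -0.722  0.926] gap 0.1 psi 31.3 q [ 0.23  0.32 -0.3   0.94 -0.    1.25]
[-0.045  0.001  0.   ] None
[-0.045  0.042 -0.065] None
```

Call:
jog_arm([
  {"offset": [0, 0, 0], "twist": -6, "fingers": -0.5},
  {"offset": [0, 0, 0], "twist": -8, "fingers": -0.4},
  {"offset": [-0.012, 0, 0], "twist": -8, "fingers": -0.4},
  {"offset": [-0.04, 0.001, -0.002], "twist": -6, "fingers": -0.45},
  {"offset": [-0.05, 0.015, -0.02], "twist": 0, "fingers": -0.45},
  {"offset": [-0.05, 0.03, -0.045], "twist": 6, "fingers": -0.45},
  {"offset": [-0.05, 0.042, -0.065], "twist": 6, "fingers": -0.45},
  {"offset": [-0.05, 0.042, -0.065], "twist": 6, "fingers": -0.45},
  {"offset": [-0.05, 0.042, -0.065], "twist": 6, "fingers": -0.45},
])

```text
time_s: 21.0
tool_pos: [0.5034, 0.2762, 0.1412]
tcp_rot: [0.602, 0.379, 0.593, -0.376]
contact_force: [-0.3, -1.0, -0.0]
finger_gap: 0.277
```

```bash
python3 st.py;  python3 - <<'E'
from h import *
w=cp('wrist')
im=save('wrist','w20'); p,R,_=tool()
print(proj([p,p+R[:,0]*.04,[.5045,.2772,.1]],w))
rows([[.5045,.2772,.09]])
cv2.imwrite('pics/c25.png',cv2.resize(im[80:300,200:460,::-1],None,fx=3,fy=2.7,interpolation=2))
E
```

```text
[0.5034 0.2762 0.1412] 21.0 F [-0.3 -1.  -0. ] M [-0.001 -0.051 -0.042] gap 0.277 psi 25.4 q [ 0.37  0.34 -0.13  1.08 -0.01  1.49]
[[319.9546 250.9351]
 [319.8148 224.9774]
 [321.8226 222.599 ]]
[ 0.051  0.001 -0.002] None
```

View pics/c25.png

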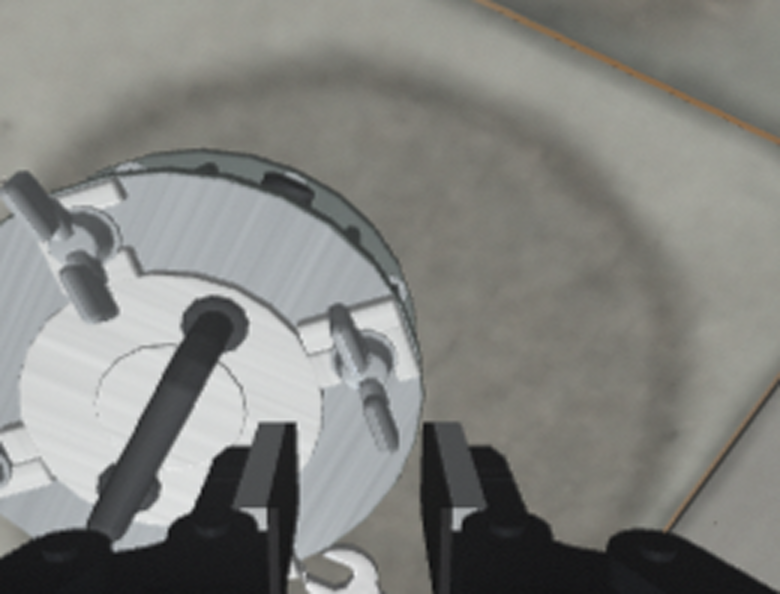

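Call:
jog_arm([
  {"offset": [0.022, 0.001, 0], "twist": 0, "fingers": -0.45},
  {"offset": [0.04, 0.001, 0], "twist": 0, "fingers": -0.45},
  {"offset": [0.05, 0.001, 0], "twist": 0, "fingers": -0.45},
  {"offset": [0.05, 0.001, 0], "twist": 0, "fingers": -0.45},
])

```text
time_s: 21.38
tool_pos: [0.5032, 0.2739, 0.088]
tcp_rot: [0.6, 0.38, 0.594, -0.38]
contact_force: [-0.8, -0.1, 0.0]
finger_gap: 0.275
```

```bash
python3 st.py;  python3 - <<'E'
from h import *
im=save('wrist','w21'); cv2.imwrite('pics/c26.png',cv2.resize(im[130:310,220:420,::-1],None,fx=3.5,fy=3.3,interpolation=2))
E
```

```text
[0.5032 0.2739 0.088 ] 21.38 F [-0.8 -0.1  0. ] M [-0.002  0.034  0.016] gap 0.275 psi 25.1 q [ 0.36  0.39 -0.21  0.97 -0.01  1.5 ]
```

View pics/c26.png

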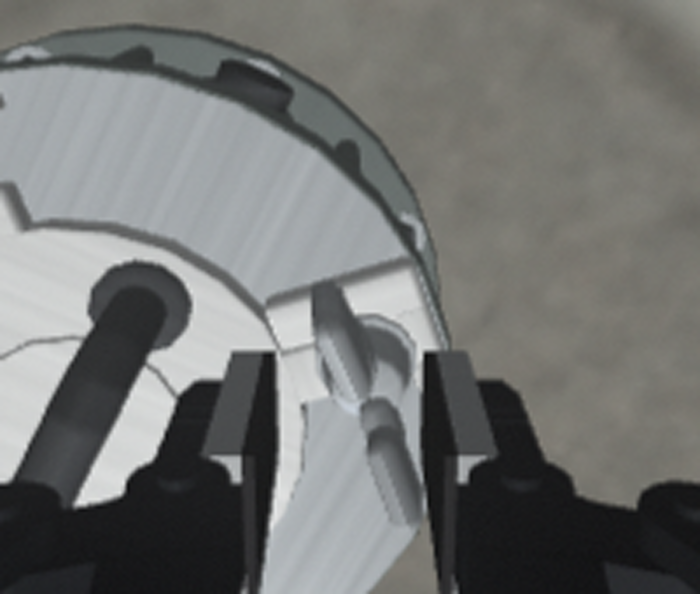

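Call:
jog_arm([
  {"offset": [-0.001, 0.0025, -0.0025], "twist": 0, "fingers": -0.45},
  {"offset": [-0.001, 0.0025, -0.0025], "twist": 0, "fingers": -0.7},
  {"offset": [-0.001, 0.0025, -0.0025], "twist": 0, "fingers": -0.8},
  {"offset": [-0.001, 0.0025, -0.0025], "twist": 0, "fingers": -0.8},
  {"offset": [-0.001, 0.0025, -0.0025], "twist": 7, "fingers": -0.8},
  {"offset": [-0.001, 0.0025, -0.0025], "twist": 14, "fingers": -0.8},
  {"offset": [-0.001, 0.0025, -0.0025], "twist": 21, "fingers": -0.8},
  {"offset": [-0.001, 0.0025, -0.0025], "twist": 28, "fingers": -0.8},
  {"offset": [-0.001, 0.0025, -0.0025], "twist": 28, "fingers": -0.8},
])

```text
time_s: 22.18
tool_pos: [0.5051, 0.279, 0.0912]
tcp_rot: [0.489, 0.515, 0.483, -0.511]
contact_force: [-3.8, 0.1, -2.8]
finger_gap: 0.102
```

```bash
python3 st.py;  python3 - <<'E'
from h import *
im=save('wrist','w22'); cv2.imwrite('pics/c27.png',cv2.resize(im[130:310,220:420,::-1],None,fx=3.5,fy=3.3,interpolation=2))
E
```

```text
[0.5051 0.279  0.0912] 22.18 F [-3.8  0.1 -2.8] M [0.117 0.643 0.052] gap 0.102 psi -3.1 q [ 0.37  0.39 -0.2   0.97 -0.01  1.99]
```

View pics/c27.png

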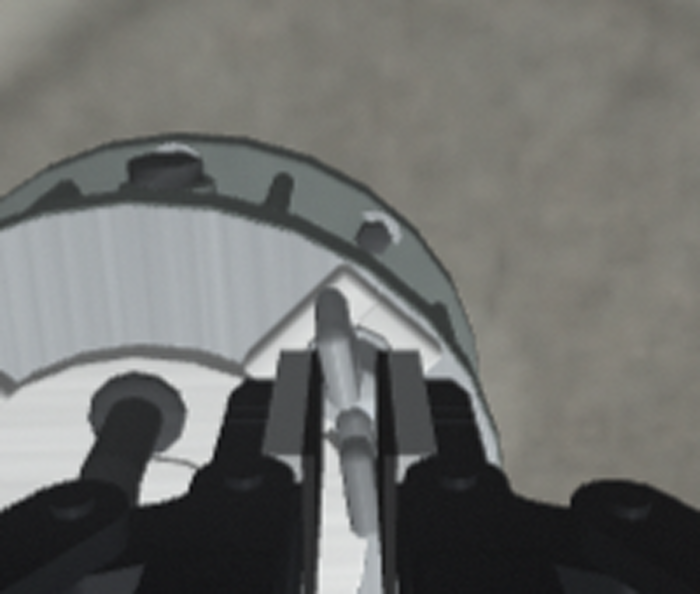

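Call:
jog_arm([
  {"offset": [0, 0, 0], "twist": 7, "fingers": -0.8},
  {"offset": [0, 0, 0], "twist": 14, "fingers": -0.8},
  {"offset": [0, 0, 0], "twist": 21, "fingers": -0.8},
  {"offset": [0, 0, 0], "twist": 28, "fingers": -0.8},
  {"offset": [0, 0, 0], "twist": 35, "fingers": -0.8},
  {"offset": [0, 0, 0], "twist": 42, "fingers": -0.8},
  {"offset": [0, 0, 0], "twist": 49, "fingers": -0.8},
  {"offset": [0, 0, 0], "twist": 52, "fingers": -0.8},
  {"offset": [0, 0, 0], "twist": 52, "fingers": -0.8},
])

```text
time_s: 22.98
tool_pos: [0.5063, 0.2787, 0.091]
tcp_rot: [0.216, 0.677, 0.212, -0.67]
contact_force: [0.4, -1.0, -8.5]
finger_gap: 0.104
```

```bash
python3 st.py
```

```text
[0.5063 0.2787 0.091 ] 22.98 F [ 0.4 -1.  -8.5] M [-0.17  -0.078  0.541] gap 0.104 psi -54.8 q [ 0.37  0.39 -0.2   0.97 -0.01  2.89]
```

Call:
jog_arm([
  {"offset": [0, 0, 0], "twist": 4, "fingers": -0.8},
  {"offset": [0, 0, 0], "twist": 4, "fingers": -0.8},
])

```text
time_s: 23.15
tool_pos: [0.5063, 0.2787, 0.091]
tcp_rot: [0.193, 0.685, 0.188, -0.677]
contact_force: [0.9, -1.6, -8.3]
finger_gap: 0.099
```

```bash
python3 st.py; python3 - <<'E'
from h import *
rows([[.505,.278,.14],[.4235,.2,.14]])
E
```

```text
[0.5063 0.2787 0.091 ] 23.15 F [ 0.9 -1.6 -8.3] M [-0.263 -0.204  0.876] gap 0.099 psi -58.8 q [ 0.37  0.39 -0.2   0.97 -0.01  2.96]
[-0.049  0.     0.001] None
[-0.05   0.025  0.111] None
```

Call:
jog_arm([
  {"offset": [0, 0, 0], "twist": -6, "fingers": -0.5},
  {"offset": [0, 0, 0], "twist": -8, "fingers": -0.4},
  {"offset": [-0.012, 0, 0], "twist": -8, "fingers": -0.4},
  {"offset": [-0.038, 0, 0], "twist": -14, "fingers": -0.4},
  {"offset": [-0.05, 0.002, 0.01], "twist": -21, "fingers": -0.45},
  {"offset": [-0.05, 0.006, 0.025], "twist": -28, "fingers": -0.45},
  {"offset": [-0.05, 0.01, 0.04], "twist": -35, "fingers": -0.45},
  {"offset": [-0.05, 0.013, 0.055], "twist": -42, "fingers": -0.45},
  {"offset": [-0.05, 0.016, 0.07], "twist": -49, "fingers": -0.45},
  {"offset": [-0.05, 0.02, 0.085], "twist": -56, "fingers": -0.45},
  {"offset": [-0.05, 0.023, 0.1], "twist": -63, "fingers": -0.45},
  {"offset": [-0.05, 0.025, 0.111], "twist": -70, "fingers": -0.45},
  {"offset": [-0.05, 0.025, 0.111], "twist": -77, "fingers": -0.45},
  {"offset": [-0.05, 0.025, 0.111], "twist": -84, "fingers": -0.45},
  {"offset": [-0.05, 0.025, 0.111], "twist": -84, "fingers": -0.45},
  {"offset": [-0.05, 0.025, 0.111], "twist": -84, "fingers": -0.45},
])

```text
time_s: 24.48
tool_pos: [0.4246, 0.2006, 0.1419]
tcp_rot: [0.601, 0.382, 0.592, -0.378]
contact_force: [-1.0, -0.1, -0.9]
finger_gap: 0.276
```

```bash
python3 st.py;  python3 - <<'E'
from h import *
w=cp('wrist')
im=save('wrist','w23'); p,R,_=tool()
print(proj([p,p+R[:,0]*.04,[.4235,.1998,.1]],w))
rows([[.4235,.1998,.09]])
cv2.imwrite('pics/c28.png',cv2.resize(im[80:300,200:460,::-1],None,fx=3,fy=2.7,interpolation=2))
E
```

```text
[0.4246 0.2006 0.1419] 24.48 F [-1.  -0.1 -0.9] M [ 0.017 -0.043  0.031] gap 0.276 psi 25.0 q [ 0.27  0.15 -0.39  1.02 -0.01  1.41]
[[320.4156 249.7188]
 [320.186  223.9569]
 [317.9129 223.2156]]
[ 0.052 -0.002 -0.   ] None
```

View pics/c28.png

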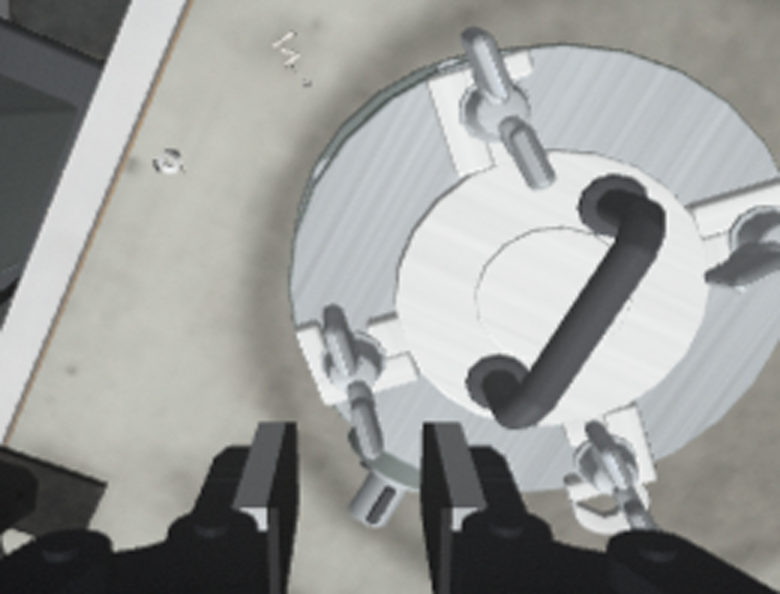

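Call:
jog_arm([
  {"offset": [0.022, -0.0005, -0.002], "twist": 0, "fingers": -0.45},
  {"offset": [0.04, -0.0005, -0.002], "twist": 0, "fingers": -0.45},
  {"offset": [0.05, -0.0005, -0.002], "twist": 0, "fingers": -0.45},
  {"offset": [0.05, -0.0005, -0.002], "twist": 0, "fingers": -0.45},
])

```text
time_s: 24.87
tool_pos: [0.4214, 0.2015, 0.0887]
tcp_rot: [0.6, 0.381, 0.593, -0.379]
contact_force: [-0.7, 0.1, 0.0]
finger_gap: 0.272
```

```bash
python3 st.py;  python3 - <<'E'
from h import *
im=save('wrist','w24'); cv2.imwrite('pics/c29.png',cv2.resize(im[130:310,220:420,::-1],None,fx=3.5,fy=3.3,interpolation=2))
E
```

```text
[0.4214 0.2015 0.0887] 24.87 F [-0.7  0.1  0. ] M [0.031 0.029 0.016] gap 0.272 psi 25.0 q [ 0.28  0.2  -0.47  0.89 -0.01  1.41]
```

View pics/c29.png

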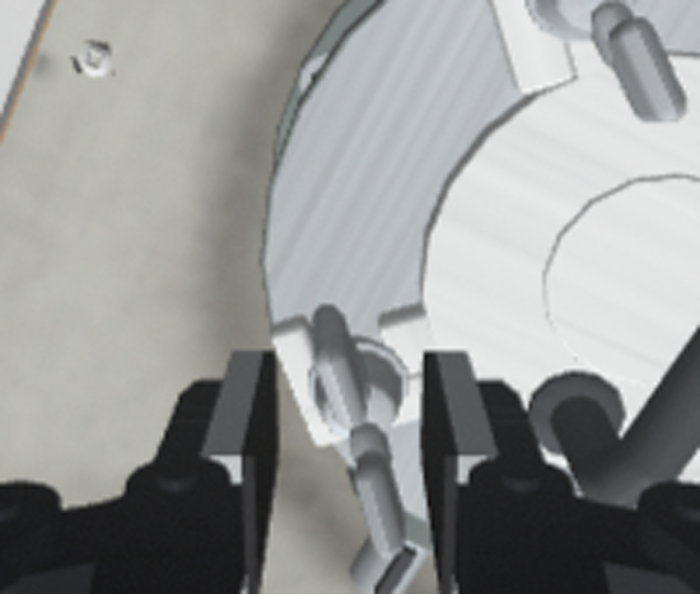

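Call:
jog_arm([
  {"offset": [-0.001, 0.001, 0], "twist": 0, "fingers": -0.6},
  {"offset": [-0.001, 0.001, 0], "twist": 0, "fingers": -0.8},
  {"offset": [-0.001, 0.001, 0], "twist": 0, "fingers": -0.8},
  {"offset": [-0.001, 0.001, 0], "twist": 7, "fingers": -0.8},
  {"offset": [-0.001, 0.001, 0], "twist": 14, "fingers": -0.8},
  {"offset": [-0.001, 0.001, 0], "twist": 21, "fingers": -0.8},
  {"offset": [-0.001, 0.001, 0], "twist": 28, "fingers": -0.8},
  {"offset": [-0.001, 0.001, 0], "twist": 28, "fingers": -0.8},
])

```text
time_s: 25.58
tool_pos: [0.424, 0.2026, 0.0917]
tcp_rot: [0.49, 0.516, 0.483, -0.511]
contact_force: [-0.6, 0.3, -3.5]
finger_gap: 0.104
```

```bash
python3 st.py;  python3 - <<'E'
from h import *
im=save('wrist','w25'); cv2.imwrite('pics/c30.png',cv2.resize(im[130:310,220:420,::-1],None,fx=3.5,fy=3.3,interpolation=2))
E
```

```text
[0.424  0.2026 0.0917] 25.58 F [-0.6  0.3 -3.5] M [0.19  0.031 0.034] gap 0.104 psi -3.1 q [ 0.28  0.2  -0.47  0.89 -0.01  1.9 ]
```

View pics/c30.png

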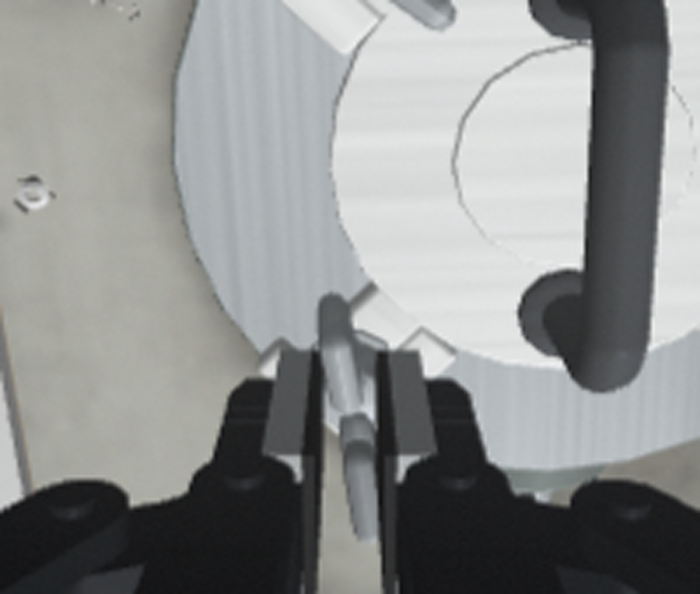

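Call:
jog_arm([
  {"offset": [0, 0, 0], "twist": 7, "fingers": -0.8},
  {"offset": [0, 0, 0], "twist": 14, "fingers": -0.8},
  {"offset": [0, 0, 0], "twist": 21, "fingers": -0.8},
  {"offset": [0, 0, 0], "twist": 28, "fingers": -0.8},
  {"offset": [0, 0, 0], "twist": 35, "fingers": -0.8},
  {"offset": [0, 0, 0], "twist": 42, "fingers": -0.8},
  {"offset": [0, 0, 0], "twist": 49, "fingers": -0.8},
  {"offset": [0, 0, 0], "twist": 52, "fingers": -0.8},
  {"offset": [0, 0, 0], "twist": 52, "fingers": -0.8},
])

```text
time_s: 26.38
tool_pos: [0.4258, 0.2017, 0.092]
tcp_rot: [0.217, 0.679, 0.21, -0.669]
contact_force: [4.8, -3.5, -8.2]
finger_gap: 0.099
```

```bash
python3 st.py
```

```text
[0.4258 0.2017 0.092 ] 26.38 F [ 4.8 -3.5 -8.2] M [-0.495 -0.924  0.502] gap 0.099 psi -54.9 q [ 0.28  0.2  -0.47  0.89 -0.01  2.81]
```

Call:
jog_arm([
  {"offset": [0, 0, 0], "twist": 4, "fingers": -0.8},
  {"offset": [0, 0, 0], "twist": 4, "fingers": -0.8},
])

```text
time_s: 26.55
tool_pos: [0.4258, 0.2017, 0.092]
tcp_rot: [0.193, 0.686, 0.187, -0.676]
contact_force: [5.1, -2.8, -7.5]
finger_gap: 0.101
```

```bash
python3 st.py
```

```text
[0.4258 0.2017 0.092 ] 26.55 F [ 5.1 -2.8 -7.5] M [-0.555 -0.986  0.85 ] gap 0.101 psi -58.8 q [ 0.28  0.2  -0.47  0.89 -0.01  2.87]
```

Call:
jog_arm([
  {"offset": [0, 0, 0], "twist": -6, "fingers": -0.5},
  {"offset": [0, 0, 0], "twist": -8, "fingers": -0.4},
  {"offset": [-0.012, 0, 0], "twist": -8, "fingers": -0.4},
  {"offset": [-0.04, 0, 0], "twist": -8, "fingers": -0.4},
  {"offset": [-0.075, 0, 0], "twist": -8, "fingers": -0.4},
  {"offset": [-0.11, 0, 0], "twist": -8, "fingers": -0.4},
  {"offset": [-0.12, 0, 0], "twist": -8, "fingers": -0.4},
  {"offset": [-0.12, 0, 0], "twist": -8, "fingers": -0.4},
])

```text
time_s: 27.22
tool_pos: [0.4252, 0.2033, 0.216]
tcp_rot: [0.24, 0.673, 0.235, -0.659]
contact_force: [0.0, 1.1, -0.5]
finger_gap: 0.302
```

```bash
python3 st.py;  python3 - <<'E'
from h import *
import pickle; pickle.dump(cp('wrist'),open('w26.pkl','wb'))
im=save('wrist','w26'); cv2.imwrite('pics/c31.png',cv2.resize(im[55:235,225:425,::-1],None,fx=3.9,fy=3.3,interpolation=2))
im=save('scene','s26'); cv2.imwrite('pics/c32.png',cv2.resize(im[130:270,270:420,::-1],None,fx=4,fy=4,interpolation=2))
E
```

```text
[0.4252 0.2033 0.216 ] 27.22 F [ 0.   1.1 -0.5] M [-0.001 -0.043  0.026] gap 0.302 psi -50.8 q [ 0.28  0.1  -0.26  1.19 -0.01  2.74]
```

View pics/c31.png

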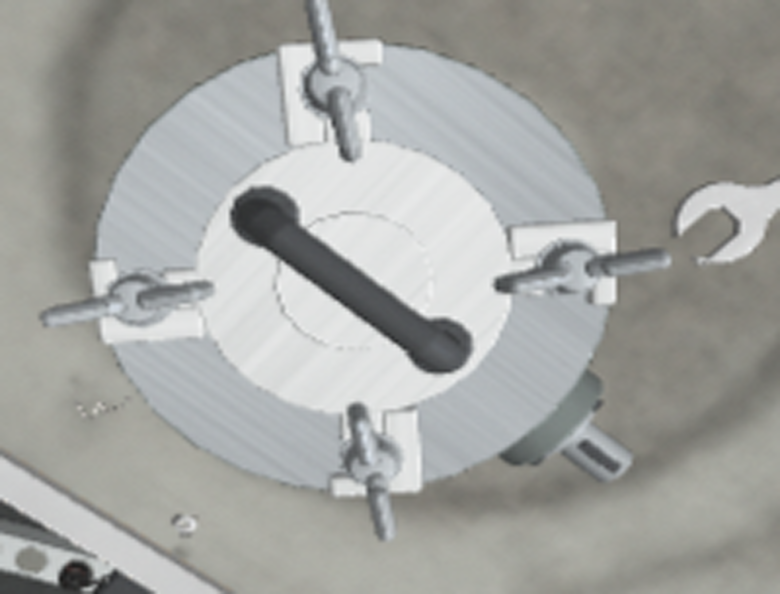

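View pics/c32.png

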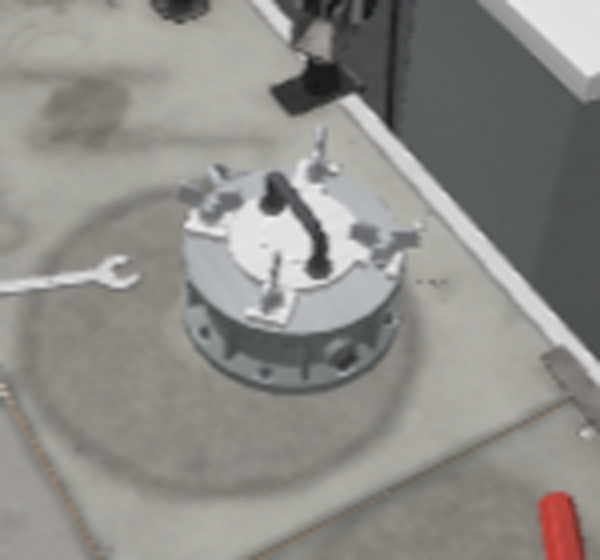

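```bash
python3 - <<'E'
from h import *
import pickle
w=pickle.load(open('w26.pkl','rb'))
f=lambda L:[[225+u/3.9,55+v/3.3] for u,v in L]
ang=lambda v:np.degrees(np.arctan2(v[1],v[0]))
T={'a top':[(318,5),(350,155)],'b left':[(45,318),(210,287)],'d right':[(667,257),(500,285)],'c bottom':[(385,537),(358,408)]}
c=np.mean([onz(f(x),.098,w)[:,:2].mean(0) for x in T.values()],axis=0); print(c)
for k,x in T.items():
    A=onz(f(x),.098,w)[:,:2]; m=A.mean(0)-c; r=A[0]-A[1]; print(k,'az',ang(m),'wing',ang(r),'diff',(ang(r)-ang(m)+180)%360-180)
d=np.diff(onz(f([(262,213),(440,347)]),.073,w)[:,:2],axis=0)[0]; print('handle',ang(d))
E
```

```text
[0.464  0.2375]
a top az 43.76839874733006 wing 49.727891201937524 diff 5.959492454607471
b left az 133.37967032365557 wing 141.3200276738856 diff 7.940357350230016
d right az -46.01363945516935 wing -39.85335572303627 diff 6.160283732133081
c bottom az -136.44767674264799 wing -131.11067064404114 diff 5.3370060986068495
handle -92.0322277604716
```

```bash
python3 - <<'E'
from h import *
print(env.state()['time_s'], np.abs(env.state()['qvel']).max()); print(env.hand_in())
E
```

```text
27.3167 0.040792948247066356
the job is handed in; nothing more can be done
None
```

I put the cover back on the handhole, tightened all four wing screws to their stops, and handed the job in at 27.3 s.

**What I did:** I lifted the cover by its handle, lowered it onto the rubber ring with the lugs midway between the screws, and turned it clockwise until it stopped firmly (about 0.65 Nm). I then tightened the screws in the order b, d, a, c. Each one stopped hard at about 0.8–0.9 Nm.

**Last checks, from the wrist and scene pictures:**
- **Wings:** they stand 5.3–7.9° short of the line to the housing's axis. About 6.9° is expected at the stop, so all four agree within my measuring error.
- **Cover:** its handle is within about 1° of home. It looks level, but I judged that by eye and did not measure it.
- **Surroundings:** the spanner and the red screwdriver handle look undisturbed in the last close-ups. I did not compare all three tools before and after. The gripper is clear of everything.

**What went less well:**
- **Range limit:** early on, while raising the arm, I commanded poses out of reach. Joint 3 read up to 1.265 rad against its listed 1.26, and the force reading briefly showed about 40 N (39.6 N) in free air. I don't know whether the judging counts that as passing a joint's range.
- **Tool tilt:** those moves also left the tool tilted by about 1°, which did not hinder the placing.

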